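# Fan the test cards in the sprung tray

### The job

A row of test cards has been started in the sprung tray. Add the other two, the one sticking out of the caddy and the one lying on the bench, shingled like the first: face up, blue terminal block at the high end, each lying flat on the card before and tucked just below its block so that every block stays clear, with the sprung follower pressed back to let each card's lower end in and closed on the row at the end. Leave the first card in its place and do not push the charger, metal box, spray can or screwdriver about.

Things in the scene. Friction and masses are not known exactly. Their poses are not given: they have to be found in the camera images.
- tray: aluminium tray, fixed, 275 x 76 mm. Origin on the bench, under the foot of its sloping rest, mid-width; x along the row to the high end, y across, z up. Floor 6 mm thick. Side cheeks, inner faces 66 mm apart, top 22 mm above the bench, run from x = -90 to 15 mm: no room for fingers beside a card there. Grey spring housing 66 wide, 40 high, x = -150 to -88 mm.
- row_start (a point): foot of the tray's steel rest, where it meets the floor: tray x = 0, y = 0, z = 6 mm. The rest, 50 mm wide, rises at 20 degrees (0.349 rad) towards tray +x and ends in a lip 122 mm up the slope, standing 9 mm off the slope.
- follower (a joint): sprung follower of the tray, black upright plate 60 wide, 8 thick. 0: front stop, its front face at tray x = -1.6 mm, just at the first card's lower end; grows (m) as it is pushed back to tray -x, up to 0.070. The spring pushes it forward by itself, damped, with 1.7 N at 0 to 3.6 N at 0.070. With two more cards in the row it rests 0.04 to 0.05 back.
- follower_face (a point): middle of the top edge of the follower's front face, 56 mm above the bench (moves with it).
- card_first: flat test card 120 x 56 x 8 mm, 0.14 kg, black board on a grey plate; a blue terminal block (16 mm in x, 32 in y, 12 tall) stands on its face at x = 41 to 57 mm, the rest is flat. Origin: centre of underside; x along the length towards the block, z out of the face. Already lies on the rest, x pointing up the slope, near or against the lip.
- card_first_block (a point): centre of the top of that card's blue block: card x = 49, y = 0, z = 20 mm. The block's 32 mm width can be gripped. The next card lies on this card's face: its upper end meets the block when shifted 19 mm down-slope from this card, and the tray floor stops it at about 23 mm; the third lies likewise on the second.
- card_caddy: flat test card 120 x 56 x 8 mm, 0.14 kg, black board on a grey plate; a blue terminal block (16 mm in x, 32 in y, 12 tall) stands on its face at x = 41 to 57 mm, the rest is flat. Origin: centre of underside; x along the length towards the block, z out of the face. Starts in the caddy, block inwards, its other end sticking 40 to 52 mm out of the mouth.
- card_caddy_block (a point): centre of the top of that card's blue block: card x = 49, y = 0, z = 20 mm. The block's 32 mm width can be gripped.
- card_loose: flat test card 120 x 56 x 8 mm, 0.14 kg, black board on a grey plate; a blue terminal block (16 mm in x, 32 in y, 12 tall) stands on its face at x = 41 to 57 mm, the rest is flat. Origin: centre of underside; x along the length towards the block, z out of the face. Starts flat, face up, on the bench left of the tray, at any yaw.
- card_loose_block (a point): centre of the top of that card's blue block: card x = 49, y = 0, z = 20 mm. The block's 32 mm width can be gripped.
- caddy: low green steel pocket, fixed, 96 mm deep (x), 112 mm wide (y), 43 mm high, origin under its centre; open only at its -x side (the mouth). Floor 6 mm, side and back walls 4 mm, roof underside 40 mm above the bench.
- charger: bystander: white USB charger, 46 x 46 x 50 mm, origin under its centre.
- attenuator: bystander: die-cast metal box with two brass connectors, 74 (x) x 46 x 40 mm, origin under its centre.
- can: bystander: upright spray can, 52 mm across, 150 mm tall, beyond the high end of the tray; origin under its centre.
- driver: bystander: screwdriver about 170 mm long, lying along its x, between caddy and tray; origin under it.
Mind the look-alikes: they are no part of the job. Leave any purple or yellow look-alike of the card_caddy alone. What is shaped like the card_loose but turquoise is not meant.

How it is judged:
By the outcome, as a careful person would: the job done as asked, in the order asked, and still so for the second after the job is handed in, with the robot touching nothing.
It also fails if it takes over 64 s, if anything falls off the work surface, if the arm or the gripper's body presses on something with over 40 N, if the wrist force passes 120 N, or if a joint passes its speed limit or range.

### The arm

A 6-joint arm with a two-finger parallel gripper is mounted at the origin on the work surface. World frame = base frame: x ahead of the robot, y to its left, z up, the work surface at z = 0. Lengths are in mm, angles in rad, forces in N, time in s.
With the tool pointing down it reaches from about 275 to 1000 mm from the base axis. Payload 8.4 kg.
Tool frame: the origin (TCP) lies midway between the tips of the shut fingers; the grasp point (between the pads) lies grasp_offset behind it (grasp_offset is the distance from the TCP to the grasp point, in mm); z points along the fingers, y is the direction in which the jaws open and shut (so a half turn about z gives the same grasp; the last joint's range is limited). The gripper opens to 85 mm and grips with 20 to 120 N. Pads are 22 mm wide; open, the fingers measure 114 mm over their backs; the gripper's body (76 mm by 85 mm) begins 54 mm behind the grasp point. The pads swing forward as they close: fully open they stand 13 mm farther back than shut.
Start: joints at [-0.002, 0.353, 1.633, -0, 1.155, -0.002], TCP at [625.002, -0, 194.881] pointing down, gripper open.
Joint ranges: [-2.63, 2.63], [-0.92, 2.1], [0.06, 2.66], [-1.3, 4.44], [0, 2.69], [-3.02, 3.02]. Speed limits (rad/s): [2.22, 2.22, 2.79, 3.14, 3.14, 3.14].

### API

Orientations are given as [roll, pitch, yaw] about the fixed x, y, z axes, in that order (R = Rz(yaw) Ry(pitch) Rx(roll)).
In Python, from workcell import read_state, grab_frame, sign_off, grasp_offset gives the robot as it stands.
- The arm moves only by the tool arm_command, never from a script. Its argument "moves" is a list of rows, each a list of 4 numbers: the shift along the tool's x, y, z in units of 12 cm (1.0 is 12 cm), then the turn about the tool's z in units of 120 degrees (1.0 is 120 degrees). A call has 1 to 10 rows; each row is the pose to reach, as a shift and turn from the pose measured when the call began, along the tool's axes at that moment; what a row does not reach only later rows make up. A row lasts 1/12 s, in which the tool goes at most 41.7 mm and 7.16 degrees, less where a joint would pass 70% of its speed; a pose out of reach is approached as far as the arm can. A call with a number of a shift or a turn outside -1 to 1 is refused whole. A call with a gripper value outside its range is refused whole. "gripper" is the closure, from -1 (fully open) to 1 (shut), set as the call begins (left out, the last holds). The fingers move at their own pace and stop on an object; "grip_force" is the grip in N (left out, the last holds). Time passes only in rows, so rows that repeat a pose let the fingers close. It gives the time, the measured TCP pose, the force and the opening at its end, in the units of the state.
- read_state(): the state, without advancing time (a new reading comes with each control period).
- grab_frame(name): name is "scene" or "side" or "wrist"; returns a dict with "color" (480x640x3 uint8, blue, green, red), "vertical_fov" (degrees; the focal length in pixels is half the picture's height over the tangent of half this angle, whatever the lens; pixels are square), "cx", "cy" (the principal point, pixels), "distortion" ([k1, k2, p1, p2, k3] as OpenCV has them; the pictures are not rectified), "R" (3x3) and "t" (3): a world point X has camera coordinates R X + t; the wrist camera has in their place "mount" (4x4, takes a point from camera to tool coordinates, whose origin is the TCP and whose axes are the flange's). Camera axes: x right, y down, z forward; pixel columns grow to the right and rows downward; lengths in mm; the calibration is good to about 2 mm. A picture is of the moment at which its call begins: read the wrist's pose just before it. There is no depth.
- sign_off(): hands the job in, once; it reports no verdict.
The state is a dict: "t": time; "qpos": joint angles; "qvel": joint speeds; "tau": joint torques, N m; "ee_pos": TCP position; "tcp_rot": TCP orientation; "wrist_force": force on the tool from outside, world axes, zero at the start; "ft_torque": the same for the moment, N m; "finger_gap": finger opening in mm.
Only numpy, scipy, OpenCV 4.12 (cv2) and the standard library are available. Lean on these libraries where they do the work, as an engineer would, in place of code of your own. Each camera call takes 0.05 s, during which the arm holds its last target.

## Working session

There is one attempt and no reset: what is moved stays moved. The work goes in short steps, Python scripts to look and compute and a tool call to move; the robot and the scene stay as the last step left them, time stands still between calls to the robot, and variables do not carry over. Pictures are saved under pics/ and viewed, and the job is handed in when it is done.

Besides the shell and the picture viewer there is one more tool, called as name(argument=value, ...), one argument or row to a line, values as JSON. arm_command: Moves the arm, as the interface text tells. Shifts and turns lie within -1 to 1; 1 stands for 12 cm of shift or 120 degrees of turn. Its arguments: {"type":"object","properties":{"moves":{"type":"array","items":{"type":"array","items":{"type":"number","minimum":-1,"maximum":1}}},"gripper":{"type":"number"},"grip_force":{"type":"number"}},"required":["moves"]}

```bash
ls; mkdir -p pics; python3 - <<'E'
from workcell import *
import cv2
s=read_state();print({k:s[k] for k in('t','ee_pos','tcp_rot','finger_gap','wrist_force')}, grasp_offset if not callable(grasp_offset) else grasp_offset())
for n in('scene','side','wrist'):
    f=grab_frame(n);cv2.imwrite(f'pics/{n}0.png',f['color']);print(n,{k:(v.tolist() if hasattr(v,'tolist') else v) for k,v in f.items() if k!='color'})
E
```

```text
pics
{'t': 0.0, 'ee_pos': array([ 6.24487969e+02, -1.22538130e-02,  1.94169301e+02]), 'tcp_rot': array([-3.14023267e+00,  2.17816879e-05,  1.57081066e+00]), 'finger_gap': 85.67693750475227, 'wrist_force': array([0.73221934, 0.62147848, 0.42694475])} 18.700000000000003
scene {'vertical_fov': 46.229734484262494, 'cx': 322.5922468148997, 'cy': 235.08100907804425, 'distortion': [-0.006744624262157258, 0.0, 0.0, 0.0, 0.0], 'R': [[0.01936765579178277, 0.9996611801669453, -0.01739019195872812], [0.8184882005720715, -0.02584191264597767, -0.5739418621037239], [-0.574196795039317, -0.003117758494182508, -0.8187113778057252]], 't': [-20.04636405357221, -374.41624903319155, 2083.1912568076677]}
side {'vertical_fov': 47.45103210503418, 'cx': 324.969243227672, 'cy': 240.12136080151328, 'distortion': [-0.041769606568126706, 0.0, 0.0, 0.0, 0.0], 'R': [[0.9114710706687403, -0.4113517150156156, 0.0032021692166858953], [-0.28377417844831704, -0.6343828394170651, -0.7190484188836835], [0.29781320148704504, 0.6544831392838583, -0.6949526008392104]], 't': [-488.0488919467088, 196.39521221401412, 1208.024958926055]}
wrist {'vertical_fov': 63.296653945237345, 'cx': 323.91051871091867, 'cy': 239.8901528350476, 'distortion': [-0.026487494503769787, 0.0, 0.0, 0.0, 0.0], 'mount': [[0.00038603922270374165, -0.9533300145482113, -0.3019300156248532, 79.12070390949411], [0.9999997449138277, 0.0005494688883789981, -0.0004563509819868293, -0.06339570493185676], [0.0006009542383502402, -0.30192976243730313, 0.9533299834834502, -178.729631939222], [0.0, 0.0, 0.0, 1.0]]}
```

View pics/scene0.png

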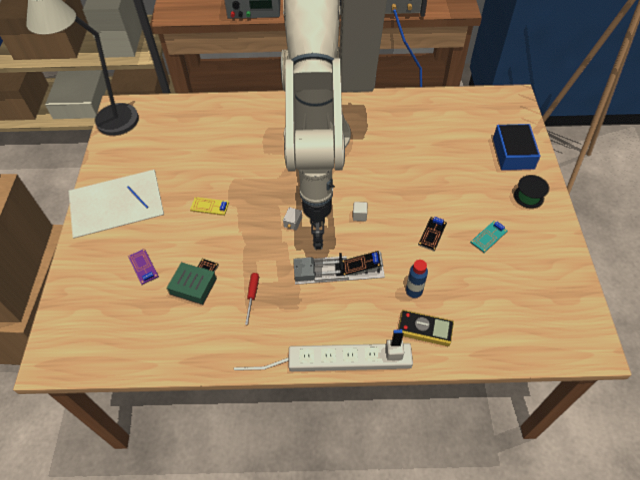

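View pics/side0.png

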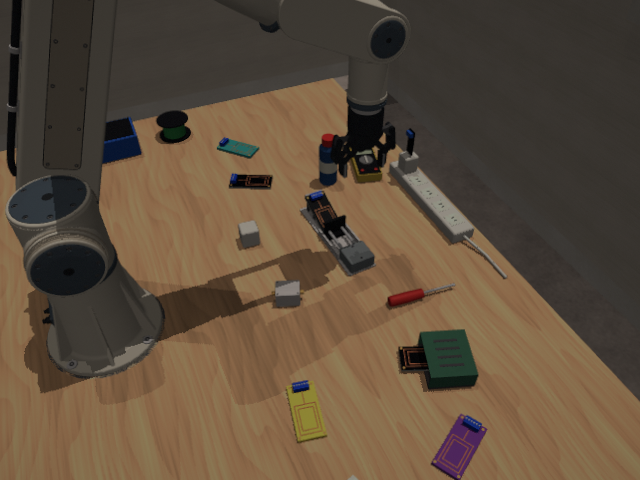

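View pics/wrist0.png

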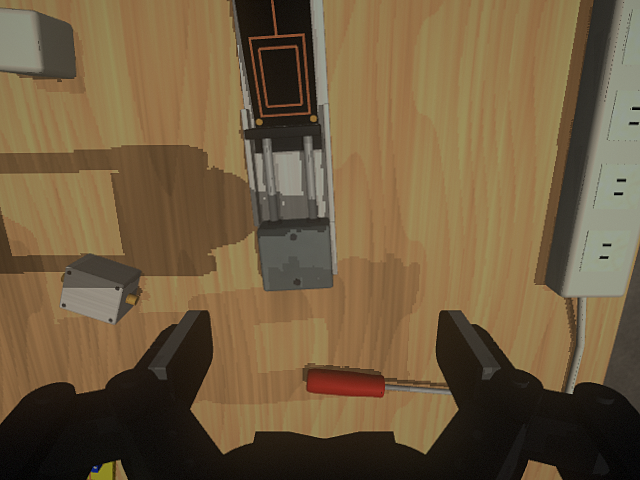

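The tray is at scene px (338,268), high end to the right (+y). The caddy is at (192,283), with the black target card sticking out at (208,266). The loose card is the black one at (432,233). The look-alikes are purple (143,266), yellow (210,206) and turquoise (489,236); none of them is black, so I leave them alone. I'll enlarge crops to confirm, then measure.

```bash
cat > h.py <<'E'
import numpy as np,cv2
from workcell import *
from scipy.spatial.transform import Rotation as Rt
def cam(f,s=None):
    h,w=f['color'].shape[:2];fl=h/2/np.tan(np.radians(f['vertical_fov'])/2)
    K=np.array([[fl,0,f['cx']],[0,fl,f['cy']],[0,0,1.]])
    if 'R' in f: R=np.array(f['R']);t=np.array(f['t'])
    else:
        M=np.array(f['mount']);T=np.eye(4);T[:3,:3]=Rt.from_euler('xyz',s['tcp_rot']).as_matrix();T[:3,3]=s['ee_pos']
        W=np.linalg.inv(T@M);R=W[:3,:3];t=W[:3,3]
    return K,np.array(f['distortion'],float),R,t
def toplane(c,px,z):
    K,d,R,t=c;px=np.array(px,float).reshape(-1,1,2)
    u=cv2.undistortPoints(px,K,d).reshape(-1,2);r=np.c_[u,np.ones(len(u))]@R;o=-R.T@t
    z=np.broadcast_to(z,len(u));return o+r*((z-o[2])/r[:,2])[:,None]
def proj(c,X):
    K,d,R,t=c;return cv2.projectPoints(np.array(X,float).reshape(-1,3),cv2.Rodrigues(R)[0],t,K,d)[0].reshape(-1,2)
def shot(n,save=None):
    s=read_state();f=grab_frame(n)
    if save:cv2.imwrite('pics/'+save,f['color'])
    return s,f,cam(f,s)
def crop(img,x0,y0,x1,y1,k,name):cv2.imwrite('pics/'+name,cv2.resize(img[y0:y1,x0:x1],None,fx=k,fy=k,interpolation=cv2.INTER_CUBIC))
E
python3 - <<'E'
from h import *
a=cv2.imread('pics/scene0.png');b=cv2.imread('pics/side0.png')
cr=lambda i,x,y,w,h:cv2.resize(i[y:y+h,x:x+w],(400,300),interpolation=cv2.INTER_CUBIC)
m=np.vstack([np.hstack([cr(a,150,240,80,60),cr(b,390,320,96,72)]),np.hstack([cr(a,400,200,80,60),cr(a,285,230,112,84)])])
cv2.imwrite('pics/m1.png',m)
E
```

```text
(no output)
```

View pics/m1.png

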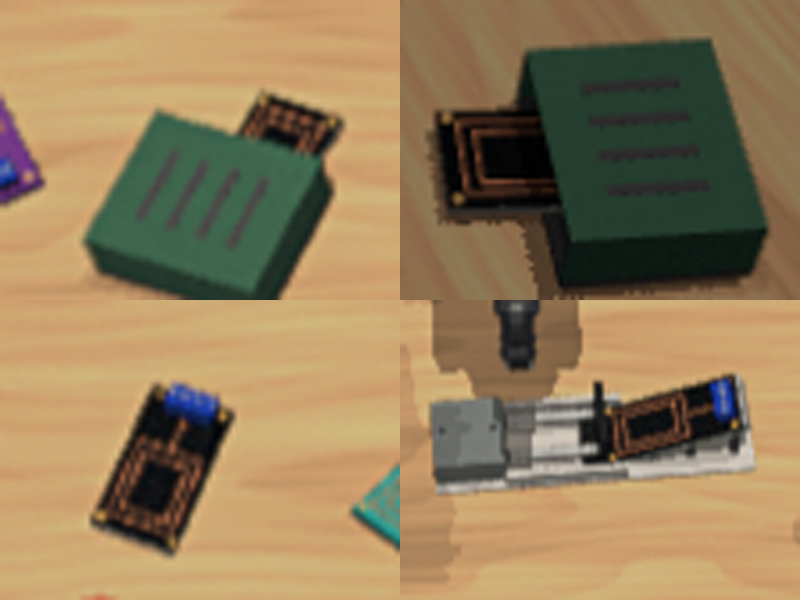

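```bash
python3 - <<'E'
from h import *
np.set_printoptions(precision=1,suppress=True)
s,f,cs=shot('scene');s,g,cd=shot('side')
roofS=[(420,332),(464.4,329.1),(478.1,375.2),(430.8,377.6)]
R=toplane(cd,roofS,43);print('roof side',R[:,:2].tolist(),[np.linalg.norm(R[i]-R[i-1]) for i in range(4)],R.mean(0))
roofs=[(150+155/5,240+112/5),(150+330/5,240+185/5),(150+248/5,240+292/5),(150+85/5,240+240/5)]
R=toplane(cs,roofs,43);print('roof scene',R[:,:2].tolist(),[np.linalg.norm(R[i]-R[i-1]) for i in range(4)],R.mean(0))
a=toplane(cd,[(398.6,347.1),(401.5,369.9)],14);b=toplane(cs,[(201.6,258.4),(218.6,264.4)],14);print('card end side',a,np.linalg.norm(a[0]-a[1]),'scene',b,np.linalg.norm(b[0]-b[1]))
# loose card, tray corners scene
L=[(400+92/5,200+(520-300)/5),(400+170/5,200+(553-300)/5),(400+233/5,200+(410-300)/5),(400+157/5,200+(385-300)/5)]
print('loose',toplane(cs,L,8)[:,:2].tolist())
k=400/112
T=[(285+(430-400)/k,230+(405-300)/k),(285+(505-400)/k,230+(400-300)/k),(285+(510-400)/k,230+(465-300)/k),(285+(433-400)/k,230+(470-300)/k)]
print('housing',toplane(cs,T,40)[:,:2].tolist())
T=[(285+(757-400)/k,230+(468-300)/k),(285+(435-400)/k,230+(492-300)/k)]
print('tray base',toplane(cs,T,3)[:,:2].tolist())
E
```

```text
roof side [[611.7515804160074, -318.97905396497265], [702.0471436634035, -351.5595531918698], [661.9223678439856, -457.29521117065696], [573.3655130261199, -422.92058923053594]] [np.float64(110.80312686482871), np.float64(95.99363349742708), np.float64(113.09300156404728), np.float64(94.99437440584998)] [ 637.3 -387.7   43. ]
roof scene [[576.2854371699461, -423.43777514978314], [631.4229519630107, -311.32964180640613], [702.9422479154888, -353.0201174185725], [665.1225625587257, -453.94035458317984]] [np.float64(93.92785635493028), np.float64(124.93349870747964), np.float64(82.78348537182269), np.float64(107.77394337150864)] [ 643.9 -385.4   43. ]
card end side [[ 564.  -317.2   14. ]
 [ 541.5 -368.8   14. ]] 56.23549728715705 scene [[ 544.8 -369.2   14. ]
 [ 568.6 -313.9   14. ]] 60.277718484396274
loose [[507.57470746185186, 314.5430290425106], [534.1054607319965, 360.53512752107554], [424.11563848082005, 416.25266204971985], [402.2385721452654, 369.5579493645868]]
housing [[573.9326773877208, -79.7630525367411], [570.8060252117733, -15.419021649468203], [635.7186645380277, -11.935627447552559], [638.6703527272297, -76.57156781095115]]
tray base [[622.9015886776048, 199.18172185260278], [638.4705215036338, -77.03813286940768]]
```

Confirmed: the black card is half inside the green caddy, and the black loose card is free on the bench. Caddy corners and card widths come out near the true sizes (roof 95 x 112, card width 56). Moving above the protruding card.

arm_command(
  moves=[
    [-0.33, -0.1, 0, 0],
    [-0.67, -0.2, 0, 0],
    [-1, -0.3, 0, 0],
  ],
  gripper=-1,
)

```text
t: 0.5
ee_pos: [588.4, -120.1, 194.4]
tcp_rot: [-3.141, 0.0, 1.573]
wrist_force: [1.3, -1.0, -0.8]
finger_gap: 85.2
```

arm_command(
  moves=[
    [-0.33, 0, 0, 0],
    [-0.67, 0, 0, 0],
    [-1, 0, 0, 0],
  ],
)

```text
t: 0.75
ee_pos: [588.2, -242.1, 194.6]
tcp_rot: [-3.141, 0.0, 1.573]
wrist_force: [0.4, -0.1, -0.5]
finger_gap: 85.2
```

arm_command(
  moves=[
    [-0.3, 0, 0, -0.06],
    [-0.6, 0, 0, -0.12],
    [-0.9, 0, 0, -0.18],
    [-0.9, 0, 0, -0.24],
    [-0.9, 0, 0, -0.3],
    [-0.9, 0, 0, -0.36],
    [-0.9, 0, 0, -0.42],
    [-0.9, 0, 0, -0.48],
    [-0.9, 0, 0, -0.54],
    [-0.9, 0, 0, -0.56],
  ],
)

```text
t: 1.58
ee_pos: [588.3, -350.1, 194.4]
tcp_rot: [-3.141, -0.001, 2.753]
wrist_force: [-0.0, 0.0, 0.5]
finger_gap: 85.4
```

```bash
python3 - <<'E'
from h import *
s,f,c=shot('wrist','w1.png');print(s['t'],s['ee_pos'],np.degrees(s['tcp_rot']))
E
```

```text
1.5833 [ 588.30561156 -350.07820606  194.38746546] [-1.79980734e+02 -4.59804576e-02  1.57733321e+02]
```

View pics/w1.png

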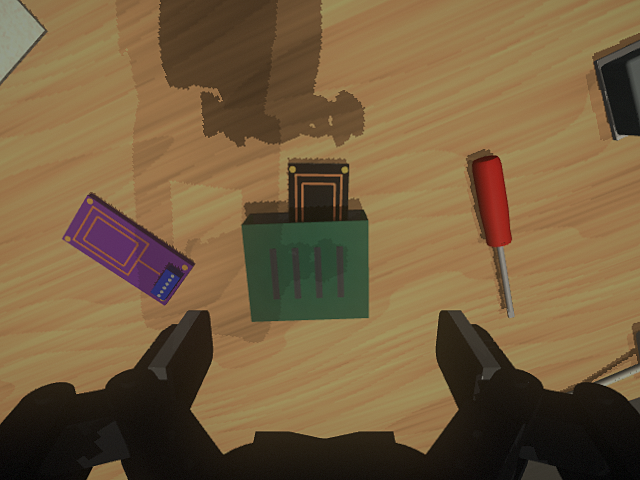

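The wrist view shows the black card end with corners at (290,163) and (349,163). The caddy is below it and the purple look-alike is clear to the left.

```bash
python3 - <<'E'
from h import *
np.set_printoptions(precision=1,suppress=True)
im=cv2.imread('pics/w1.png');crop(im,270,140,370,240,6,'w1c.png')
s=read_state();f=grab_frame('wrist');c=cam(f,s)
P=toplane(c,[(288.5,162.5),(349.5,162.5),(290,210),(348.5,210)],14);print(P,np.linalg.norm(P[0]-P[1]))
for a,b in((0,2),(1,3)):
    d=P[b]-P[a];print(np.degrees(np.arctan2(d[1],d[0])),np.linalg.norm(d))
E
```

```text
[[ 541.  -363.8   14. ]
 [ 562.1 -312.3   14. ]
 [ 582.1 -380.3   14. ]
 [ 603.1 -329.2   14. ]] 55.586270632950196
-21.965880843078335 44.34214774838591
-22.38132580314982 44.33644851891091
```

View pics/w1c.png

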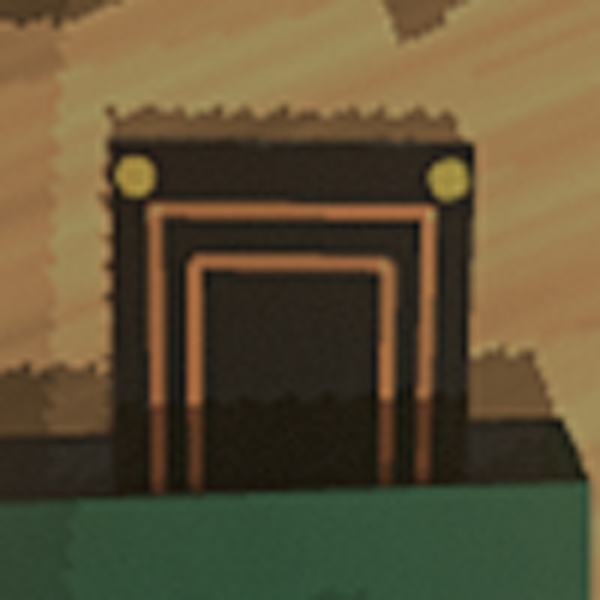

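arm_command(
  moves=[
    [0.14, -0.025, 0.33, 0],
    [0.14, -0.025, 0.67, 0],
    [0.14, -0.025, 1, 0],
  ],
)

```text
t: 1.93
ee_pos: [571.4, -346.5, 74.0]
tcp_rot: [-3.141, 0.001, 2.744]
wrist_force: [-0.3, -0.6, -0.4]
finger_gap: 85.5
```

arm_command(
  moves=[
    [0, 0, 0.2, 0],
    [0, 0, 0.4, 0],
    [0, 0, 0.5, 0],
    [0, 0, 0.58, 0],
    [0, 0, 0.61, 0],
  ],
)

```text
t: 2.35
ee_pos: [571.2, -346.4, -0.2]
tcp_rot: [-3.141, 0.0, 2.743]
wrist_force: [-0.9, 0.8, 0.1]
finger_gap: 85.3
```

```bash
python3 - <<'E'
from h import *
s,f,c=shot('wrist','w2.png');print(s['t'],s['ee_pos'],np.degrees(s['tcp_rot']),s['wrist_force'])
s,f,c=shot('side');crop(f['color'],360,290,520,410,5,'s2.png')
E
```

```text
2.35 [ 5.71192192e+02 -3.46383226e+02 -1.79164990e-01] [-1.79970834e+02  6.12689240e-03  1.57145730e+02] [-0.85623554  0.8376438   0.08951794]
```

View pics/w2.png

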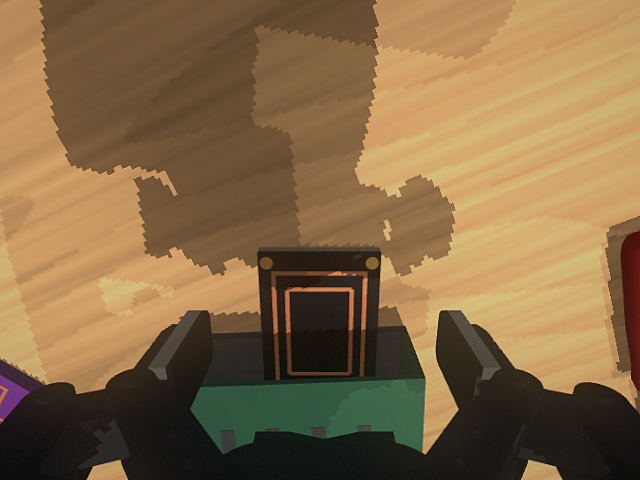

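View pics/s2.png

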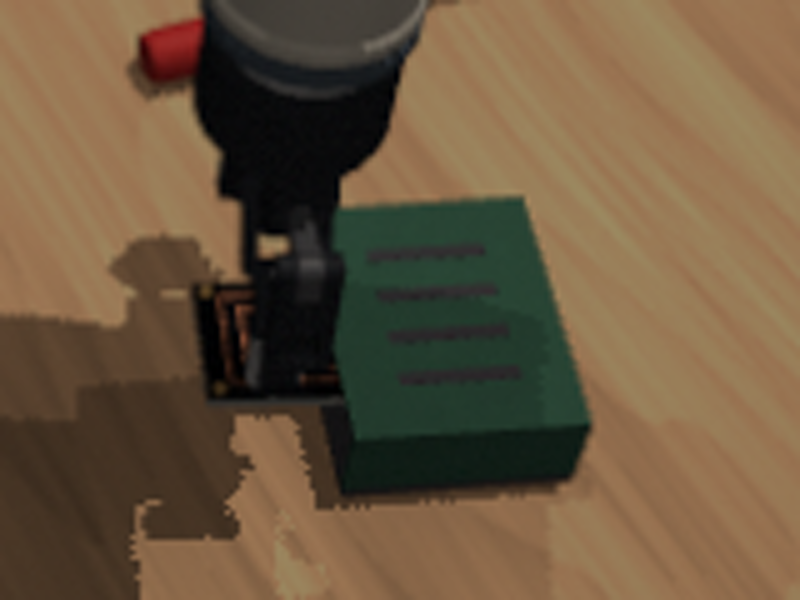

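The fingers straddle the card end with clearance on both sides (pads at px 200 and 450, card 260 to 380), and the finger stays outside the mouth. Closing.

arm_command(
  moves=[
    [0, 0, 0, 0],
    [0, 0, 0, 0],
    [0, 0, 0, 0],
    [0, 0, 0, 0],
    [0, 0, 0, 0],
    [0, 0, 0, 0],
  ],
  gripper=1,
  grip_force=40,
)

```text
t: 2.95
ee_pos: [571.9, -346.8, 1.4]
tcp_rot: [-3.141, 0.002, 2.743]
wrist_force: [0.9, 0.5, -0.7]
finger_gap: 12.4
```

```bash
python3 - <<'E'
from h import *
s,f,c=shot('wrist','w3.png')
s,f,c=shot('side');crop(f['color'],360,290,520,410,5,'s3.png')
E
```

```text
(no output)
```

View pics/w3.png

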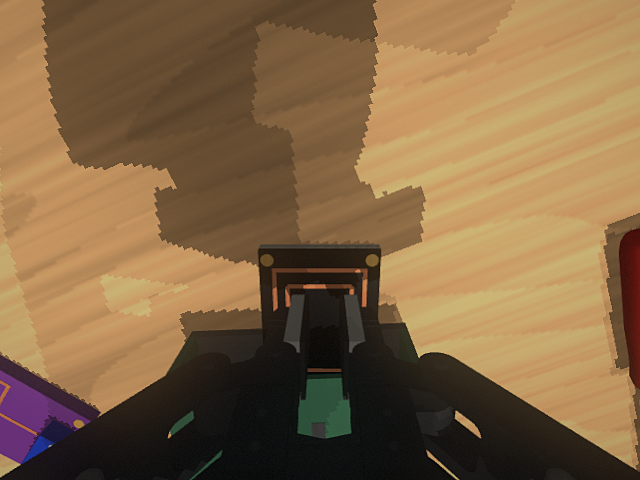

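View pics/s3.png

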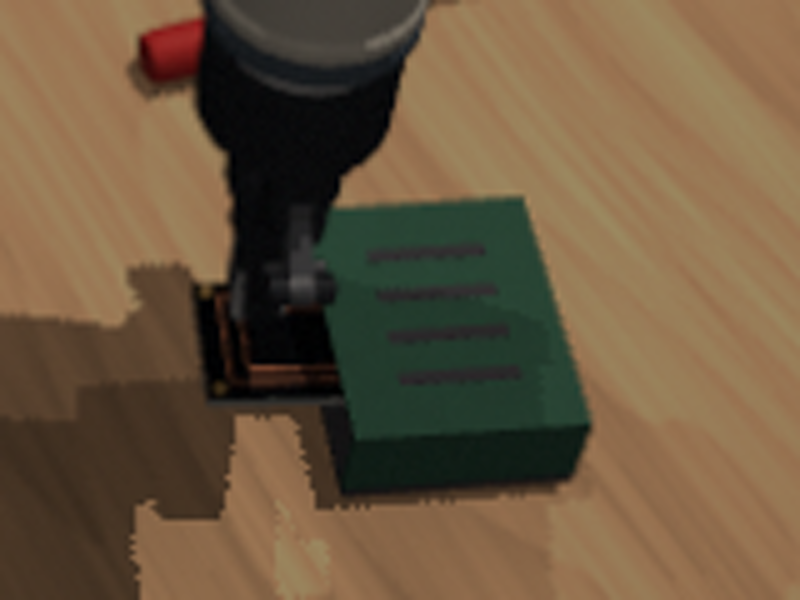

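```bash
python3 - <<'E'
from h import *
np.set_printoptions(precision=1,suppress=True)
s,f,c=shot('wrist');print(s['ee_pos'],s['finger_gap'],s['wrist_force'],s['tau'])
T=np.eye(4);T[:3,:3]=Rt.from_euler('xyz',s['tcp_rot']).as_matrix();T[:3,3]=s['ee_pos']
for z in(-30,-20,-10,0):
    P=np.array([[11,6,z],[11,-6,z],[-11,6,z],[-11,-6,z]]);print(z,proj(c,P@T[:3,:3].T+T[:3,3]).round().tolist())
K=cv2.imread('pics/w3.png');crop(K,240,230,400,350,5,'w3c.png')
P=toplane(c,[(260,250),(380,250)],14);print(P,np.linalg.norm(P[0]-P[1]))
E
```

```text
[ 571.8 -346.8    1.2] 0.16493307707066013 [ 0.7 -0.7  0. ] [ -0.  -71.7 -26.5  -0.   -0.    0. ]
-30 [[334.0, 286.0], [306.0, 286.0], [334.0, 332.0], [306.0, 332.0]]
-20 [[334.0, 276.0], [307.0, 276.0], [333.0, 321.0], [307.0, 321.0]]
-10 [[333.0, 268.0], [307.0, 268.0], [333.0, 310.0], [308.0, 310.0]]
0 [[333.0, 260.0], [308.0, 260.0], [332.0, 301.0], [309.0, 301.0]]
[[ 542.  -363.7   14. ]
 [ 563.  -313.9   14. ]] 54.10676785294152
```

View pics/w3c.png

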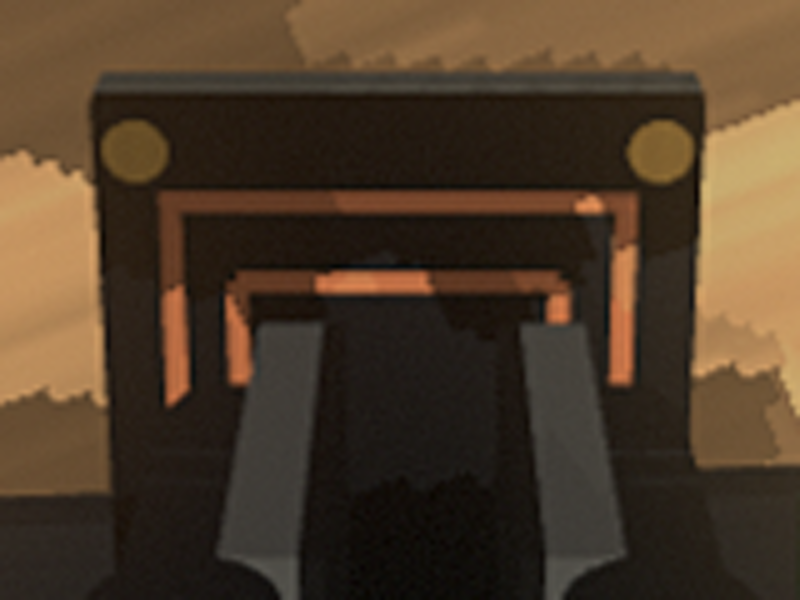

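```bash
python3 - <<'E'
from h import *
np.set_printoptions(precision=1,suppress=True)
s,f,c=shot('wrist');print(s['ee_pos'],s['t'],s['finger_gap'])
crop(f['color'],200,220,440,400,3,'w4.png')
s,f,c=shot('side');crop(f['color'],380,300,460,360,10,'s4.png');print(grasp_offset)
T=np.eye(4);T[:3,:3]=Rt.from_euler('xyz',s['tcp_rot']).as_matrix();T[:3,3]=s['ee_pos']
for z in (-54,-36,-18,0): print(z,proj(c,(T[:3,:3]@[0,0,z]+T[:3,3])))
E
```

```text
[ 571.8 -346.7    1.2] 3.1 -0.19099801964828783
18.700000000000003
-54 [[411.  345.1]]
-36 [[410.  350.1]]
-18 [[409.1 355.1]]
0 [[408.1 360. ]]
```

View pics/w4.png

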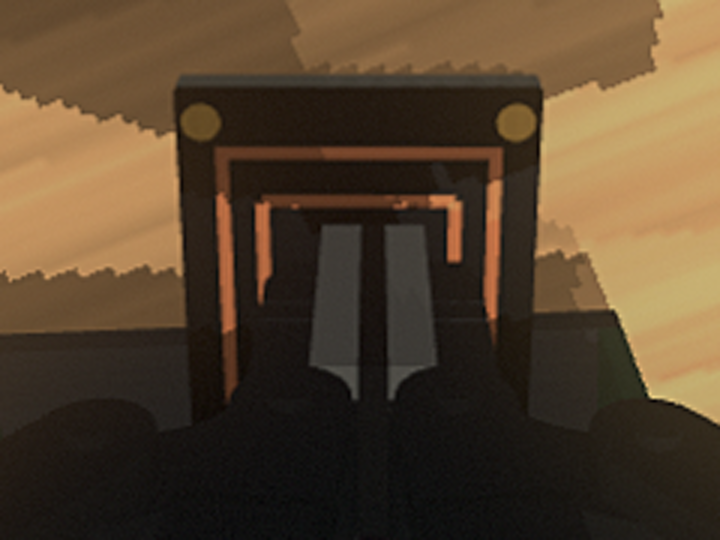

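View pics/s4.png

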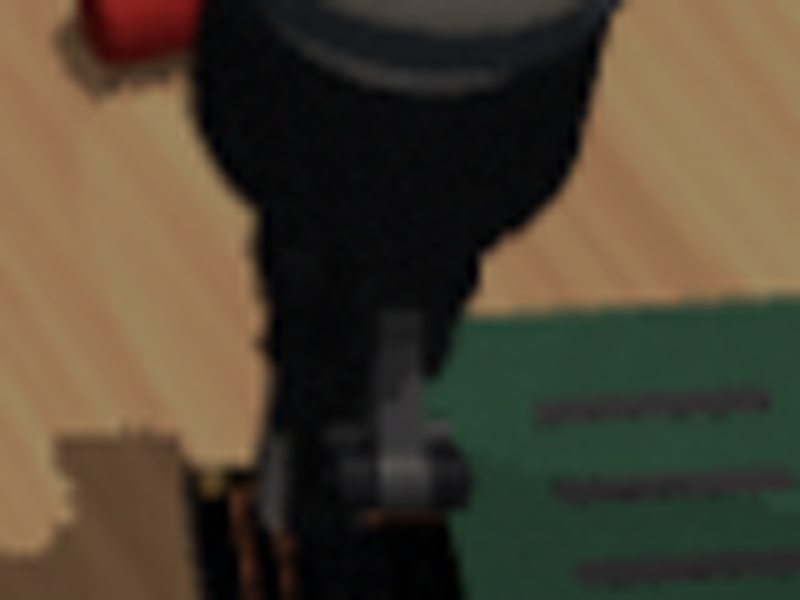

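```bash
python3 - <<'E'
from h import *
np.set_printoptions(precision=1,suppress=True)
s=read_state();T=np.eye(4);T[:3,:3]=Rt.from_euler('xyz',s['tcp_rot']).as_matrix();T[:3,3]=s['ee_pos']
cw=cam(grab_frame('wrist'),s);cd=cam(grab_frame('side'))
for x in(0,5,11,14):
  for z in(-50,-40,-30,-20): 
    P=(T[:3,:3]@[x,0,z]+T[:3,3]); print(x,z,proj(cw,P)[0],proj(cd,P)[0])
f=grab_frame('scene');crop(f['color'],160,220,240,280,10,'sc4.png')
E
```

```text
0 -50 [319.5 334.6] [410.8 346.2]
0 -40 [319.8 321.3] [410.2 349. ]
0 -30 [320.  309.5] [409.7 351.8]
0 -20 [320.2 299. ] [409.2 354.6]
5 -50 [319.5 322.8] [408.3 346.3]
5 -40 [319.8 310.1] [407.8 349.1]
5 -30 [320.  298.9] [407.3 351.9]
5 -20 [320.2 288.9] [406.8 354.6]
11 -50 [319.5 308.3] [405.4 346.3]
11 -40 [319.7 296.4] [404.9 349.2]
11 -30 [320.  285.8] [404.4 352. ]
11 -20 [320.2 276.4] [403.9 354.7]
14 -50 [319.4 300.9] [404.  346.4]
14 -40 [319.7 289.4] [403.5 349.2]
14 -30 [319.9 279.2] [403. 352.]
14 -20 [320.2 270.1] [402.5 354.7]
```

View pics/sc4.png

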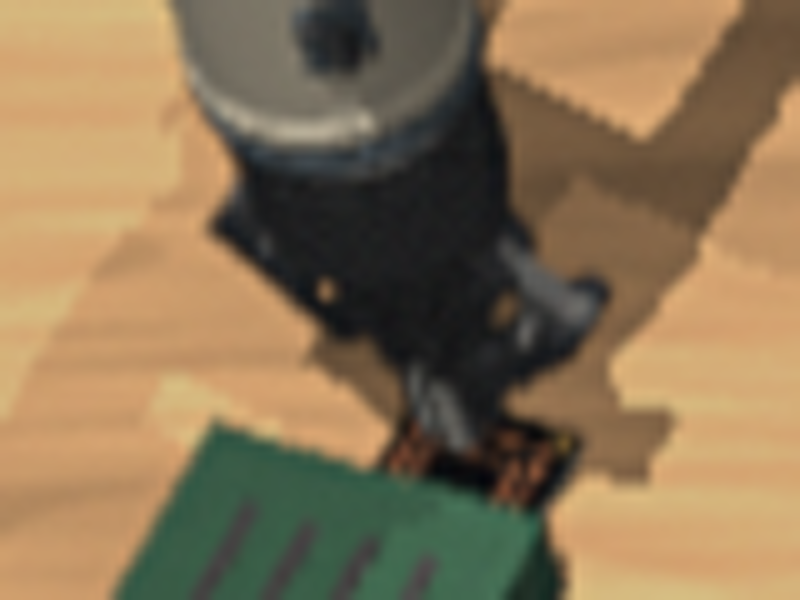

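The gripper shut above the card: the card is unmoved and the fingertips sit well above the reported TCP. I'll find the true tip height by a gentle touch on bare bench beyond the card end.

arm_command(
  moves=[
    [0.2, 0, 0, 0],
    [0.45, 0, 0, 0],
    [0.45, 0, 0.07, 0],
    [0.45, 0, 0.1, 0],
    [0.45, 0, 0.1, 0],
  ],
)

```text
t: 3.77
ee_pos: [522.2, -325.9, -11.6]
tcp_rot: [-3.141, 0.001, 2.743]
wrist_force: [0.8, 0.8, 0.2]
finger_gap: 0.1
```

arm_command(
  moves=[
    [0, 0, 0.02, 0],
    [0, 0, 0.04, 0],
    [0, 0, 0.04, 0],
  ],
)

```text
t: 4.02
ee_pos: [522.7, -326.1, -16.8]
tcp_rot: [-3.141, 0.001, 2.743]
wrist_force: [-0.1, -0.0, -0.6]
finger_gap: 0.1
```

arm_command(
  moves=[
    [0, 0, 0.02, 0],
    [0, 0, 0.04, 0],
    [0, 0, 0.04, 0],
  ],
)

```text
t: 4.27
ee_pos: [522.6, -326.0, -22.1]
tcp_rot: [-3.141, 0.001, 2.743]
wrist_force: [-0.4, 0.4, 0.1]
finger_gap: -0.0
```

```bash
python3 - <<'E'
from h import *
s,f,c=shot('wrist','w5.png');print(s['ee_pos'],s['wrist_force'])
E
```

```text
[ 522.63270334 -326.00679928  -22.10419322] [-0.37610435  0.40675143  0.09986159]
```

View pics/w5.png

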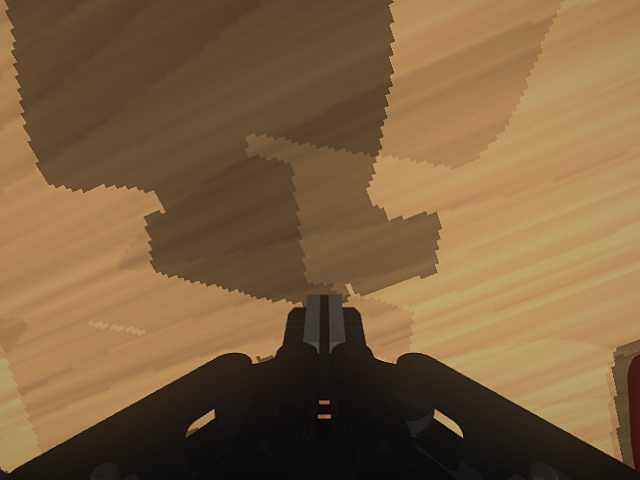

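The finger shadow nearly meets the tip at (325,295), so contact is close.

arm_command(
  moves=[
    [0, 0, 0.02, 0],
    [0, 0, 0.04, 0],
    [0, 0, 0.04, 0],
  ],
)

```text
t: 4.57
ee_pos: [522.3, -325.9, -27.2]
tcp_rot: [-3.141, 0.0, 2.743]
wrist_force: [-1.0, -0.0, 0.5]
finger_gap: -0.0
```

arm_command(
  moves=[
    [0, 0, 0.015, 0],
    [0, 0, 0.03, 0],
    [0, 0, 0.03, 0],
  ],
)

```text
t: 4.82
ee_pos: [522.0, -325.7, -31.2]
tcp_rot: [-3.141, -0.0, 2.743]
wrist_force: [-0.6, 0.2, -0.0]
finger_gap: -0.1
```

arm_command(
  moves=[
    [0, 0, 0.015, 0],
    [0, 0, 0.025, 0],
    [0, 0, 0.025, 0],
  ],
)

```text
t: 5.07
ee_pos: [521.8, -325.6, -34.5]
tcp_rot: [-3.141, -0.001, 2.743]
wrist_force: [0.2, -0.4, 0.9]
finger_gap: -0.0
```

```bash
python3 - <<'E'
from h import *
s,f,c=shot('wrist');print(s['ee_pos'],s['wrist_force']);crop(f['color'],240,240,400,360,5,'w6.png')
E
```

```text
[ 521.84793904 -325.58283609  -34.52822833] [ 0.17429077 -0.37409095  0.93684887]
```

View pics/w6.png

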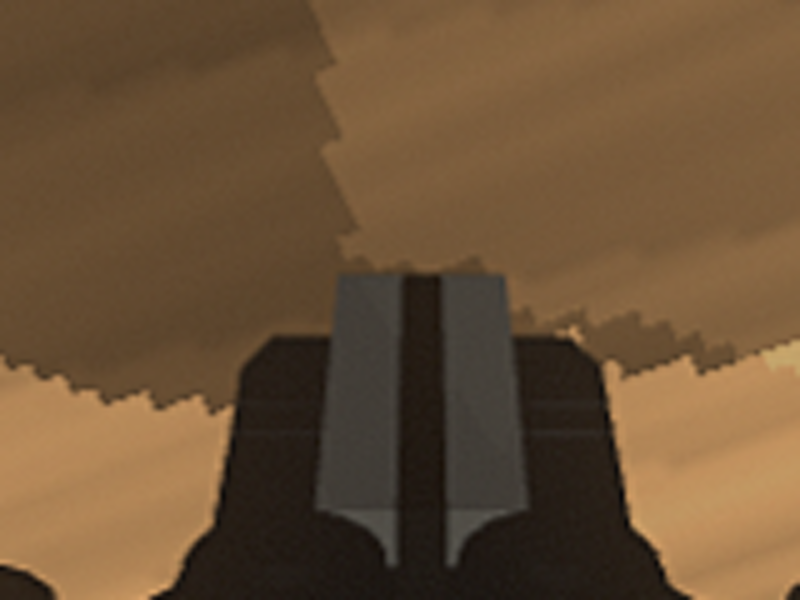

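arm_command(
  moves=[
    [0, 0, 0.015, 0],
    [0, 0, 0.03, 0],
    [0, 0, 0.03, 0],
  ],
)

```text
t: 5.37
ee_pos: [522.2, -325.8, -36.4]
tcp_rot: [-3.141, -0.0, 2.743]
wrist_force: [-4.7, 3.2, 19.8]
finger_gap: -0.2
```

Contact at reported TCP z = -36.4, so the fingertips lie 36 mm behind the reported TCP. Now I open, straddle the card at the right depth and grip.

arm_command(
  moves=[
    [0, 0, -0.06, 0],
    [0, 0, -0.06, 0],
    [0, 0, -0.06, 0],
    [0, 0, -0.06, 0],
    [0, 0, -0.06, 0],
    [0, 0, -0.06, 0],
    [-0.1, 0, -0.05, 0],
    [-0.3, 0, -0.03, 0],
    [-0.45, 0, -0.02, 0],
    [-0.45, 0, -0.02, 0],
  ],
  gripper=-1,
)

```text
t: 6.2
ee_pos: [575.3, -348.3, -34.0]
tcp_rot: [-3.141, 0.003, 2.743]
wrist_force: [-0.4, -0.4, 0.6]
finger_gap: 84.9
```

```bash
python3 - <<'E'
from h import *
s,f,c=shot('wrist','w7.png');print(s['ee_pos'],s['wrist_force'],s['finger_gap'])
E
```

```text
[ 575.33789268 -348.27705695  -33.9985779 ] [-0.42110602 -0.40678745  0.55240093] 84.90176782133169
```

View pics/w7.png

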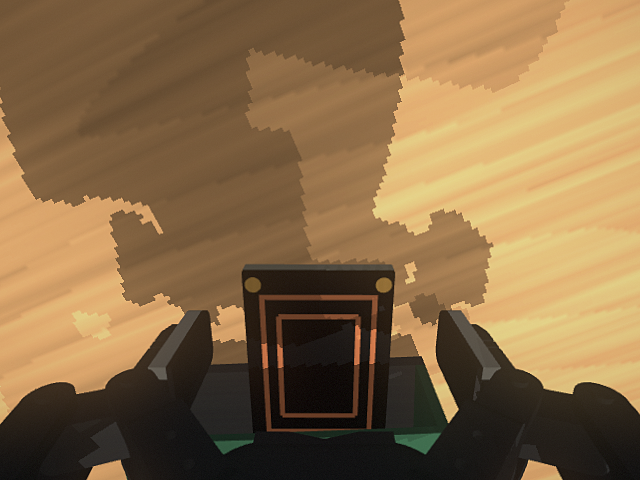

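arm_command(
  moves=[
    [0, 0, 0.015, 0],
    [0, 0, 0.015, 0],
    [0, 0, 0.015, 0],
    [0, 0, 0.015, 0],
    [0, 0, 0.015, 0],
    [0, 0, 0.015, 0],
  ],
  gripper=1,
  grip_force=50,
)

```text
t: 6.75
ee_pos: [572.8, -347.1, -36.1]
tcp_rot: [-3.141, 0.0, 2.743]
wrist_force: [-1.5, -1.0, -0.2]
finger_gap: 54.7
```

Gripped at 54.7 mm. I plan to pull the card out, then lean its block end on the caddy roof edge (43 mm high, about 21° tilt). A tool that only points down can then grip the block with the card already near the rest's slope. Pulling now.

arm_command(
  moves=[
    [0.1, 0, -0.01, 0],
    [0.3, 0, -0.02, 0],
    [0.55, 0, -0.02, 0],
    [0.8, 0, -0.02, 0],
    [1, 0, -0.02, 0],
    [1, 0, -0.02, 0],
  ],
)

```text
t: 7.25
ee_pos: [456.5, -297.5, -34.6]
tcp_rot: [3.141, -0.006, 2.743]
wrist_force: [-1.0, 0.3, -1.7]
finger_gap: 54.8
```

```bash
python3 - <<'E'
from h import *
s,f,c=shot('wrist','w8.png');print(s['ee_pos'],s['wrist_force'],s['finger_gap'],s['qpos'])
s,f,c=shot('side');crop(f['color'],340,270,500,390,5,'s8.png')
E
```

```text
[ 456.51474692 -297.49469216  -34.58672947] [-1.04654904  0.32459776 -1.71544147] 54.82036661354086 [-5.79929657e-01  5.56180080e-01  1.94766027e+00 -8.81074033e-04
  6.43911895e-01 -1.75138145e+00]
```

View pics/s8.png

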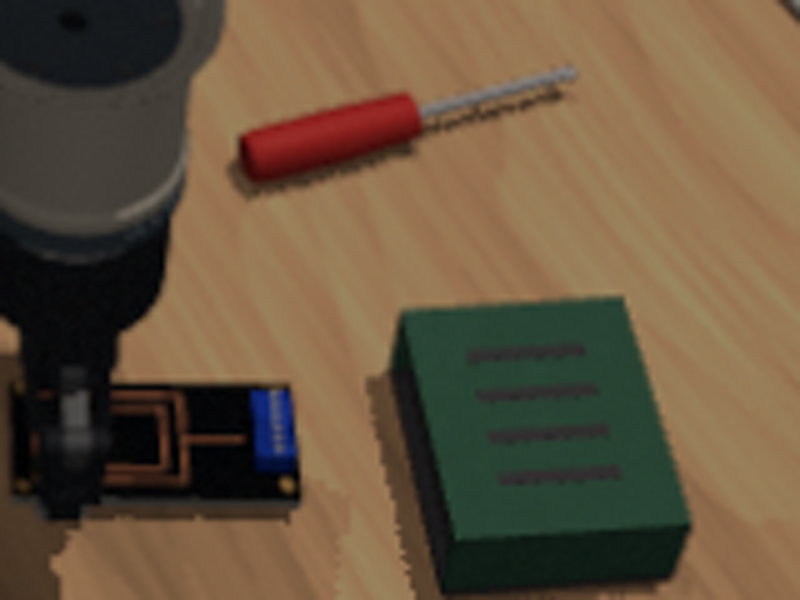

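View pics/w8.png

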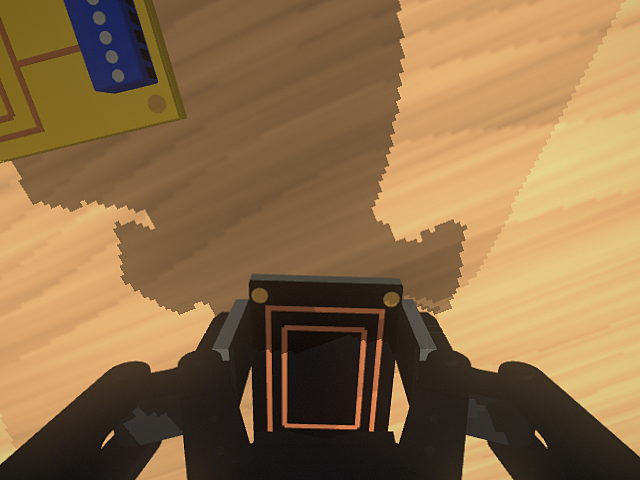

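arm_command(
  moves=[
    [0, 0, -0.2, 0],
    [0, 0, -0.4, 0],
    [-0.2, 0, -0.4, 0],
    [-0.4, 0, -0.4, 0],
    [-0.58, 0, -0.4, 0],
    [-0.58, 0, -0.4, 0],
  ],
  grip_force=30,
)

```text
t: 7.85
ee_pos: [532.1, -330.4, 15.7]
tcp_rot: [-3.14, 0.008, 2.743]
wrist_force: [-0.3, 0.9, -1.2]
finger_gap: 54.5
```

```bash
python3 - <<'E'
from h import *
s,f,c=shot('side');crop(f['color'],340,270,500,390,5,'s9.png');print(s['ee_pos'])
E
```

```text
[ 532.05422117 -330.3781819    15.72133674]
```

View pics/s9.png

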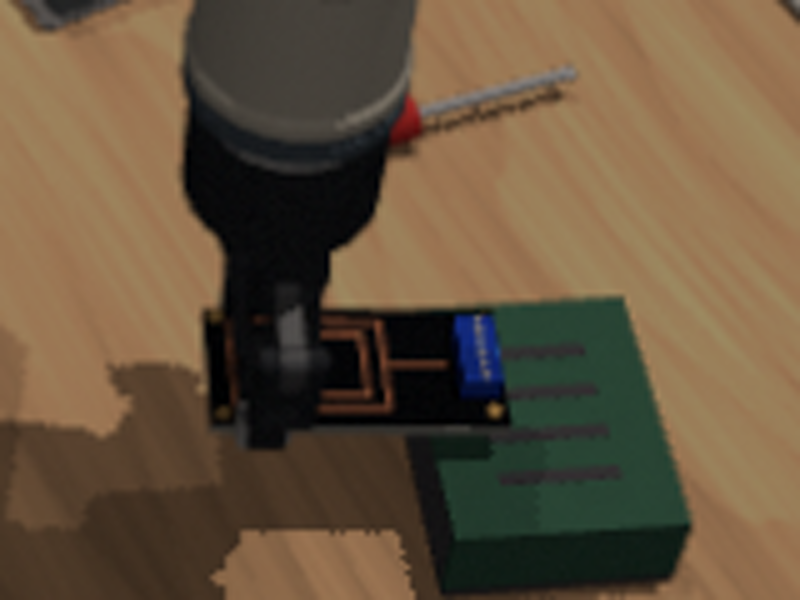

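arm_command(
  moves=[
    [0.06, 0, 0, 0],
    [0.1, 0, 0.04, 0],
    [0.1, 0, 0.1, 0],
    [0.1, 0, 0.15, 0],
    [0.1, 0, 0.2, 0],
    [0.1, 0, 0.25, 0],
    [0.1, 0, 0.3, 0],
    [0.1, 0, 0.34, 0],
    [0.1, 0, 0.34, 0],
  ],
  grip_force=20,
)

```text
t: 8.65
ee_pos: [518.7, -324.7, -26.7]
tcp_rot: [-3.141, 0.005, 2.743]
wrist_force: [-1.6, -1.8, 3.1]
finger_gap: 54.2
```

```bash
python3 - <<'E'
from h import *
s,f,c=shot('side');crop(f['color'],340,270,500,390,5,'s10.png');print(s['ee_pos'],s['wrist_force'],s['finger_gap'])
s,f,c=shot('wrist','w10.png')
E
```

```text
[ 518.74331286 -324.65488692  -26.74175889] [-1.58712331 -1.81252365  3.10459064] 54.209834720094236
```

View pics/s10.png

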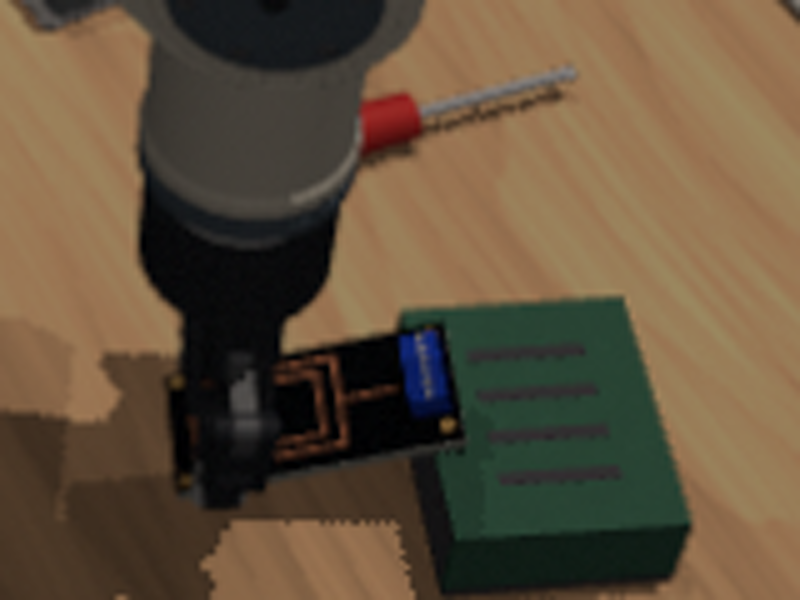

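View pics/w10.png

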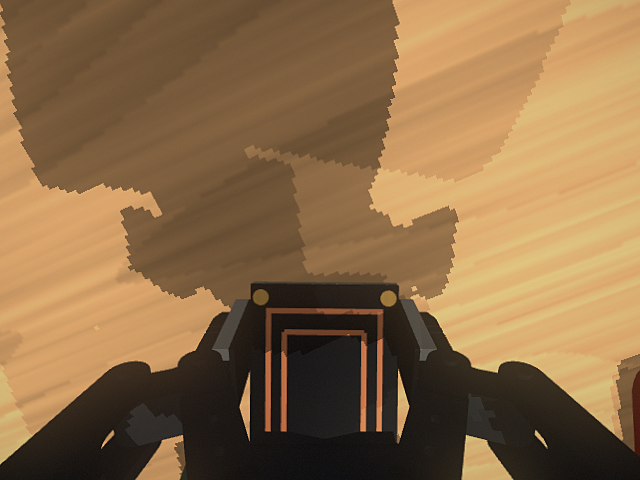

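The card pivots in the grip and leans on the roof edge. Lowering the last bit, then releasing.

arm_command(
  moves=[
    [0, 0, 0.02, 0],
    [0, 0, 0.04, 0],
    [0, 0, 0.05, 0],
    [0, 0, 0.05, 0],
  ],
)

```text
t: 9.08
ee_pos: [519.3, -324.8, -31.9]
tcp_rot: [-3.141, 0.006, 2.744]
wrist_force: [1.1, -0.6, 5.2]
finger_gap: 54.2
```

arm_command(
  moves=[
    [0, 0, 0, 0],
    [0, 0, 0, 0],
    [0, 0, 0, 0],
    [0, 0, 0, 0],
    [0, 0, -0.1, 0],
    [0, 0, -0.3, 0],
    [0, 0, -0.6, 0],
    [0, 0, -0.8, 0],
  ],
  gripper=-1,
)

```text
t: 9.75
ee_pos: [519.2, -324.7, 66.9]
tcp_rot: [-3.14, 0.007, 2.744]
wrist_force: [0.6, -0.2, -0.1]
finger_gap: 85.3
```

```bash
python3 - <<'E'
from h import *
s,f,c=shot('side');crop(f['color'],340,270,500,390,5,'s11.png');print(s['t'],s['ee_pos'],s['wrist_force'],s['finger_gap'])
s,f,c=shot('wrist','w11.png')
E
```

```text
9.75 [ 519.20127324 -324.73056044   66.94710415] [ 0.62715101 -0.15372956 -0.09027903] 85.31144809920907
```

View pics/s11.png

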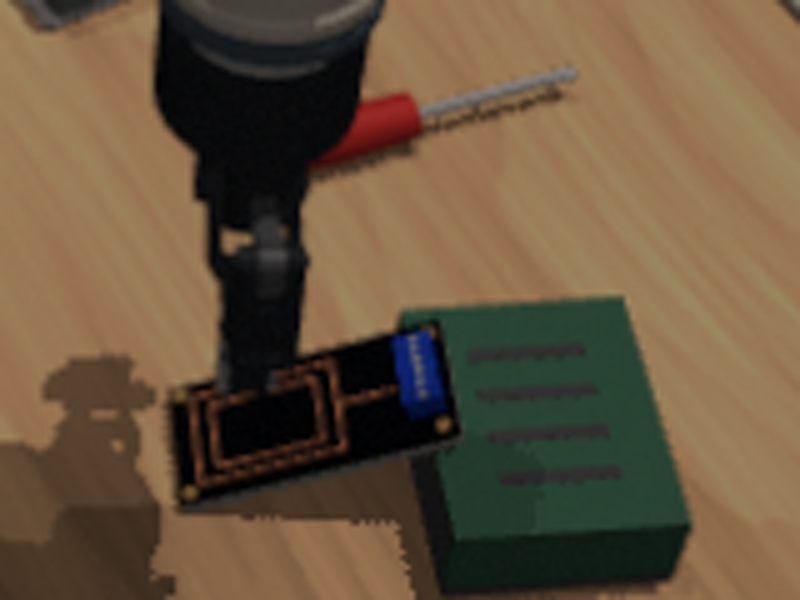

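View pics/w11.png

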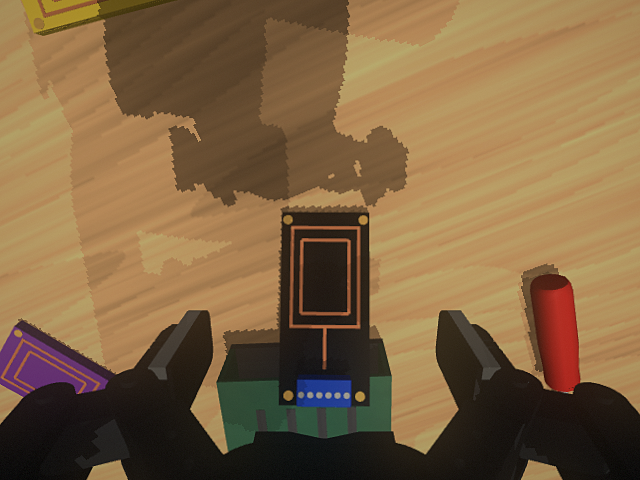

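```bash
python3 - <<'E'
from h import *
np.set_printoptions(precision=1,suppress=True)
s,f,c=shot('wrist');print(s['ee_pos'],np.degrees(s['tcp_rot']))
m=cv2.inRange(cv2.cvtColor(f['color'],cv2.COLOR_BGR2HSV),(105,150,60),(128,255,255));m[:,:200]=0;m[:,450:]=0
ys,xs=np.nonzero(m);print(xs.min(),xs.max(),ys.min(),ys.max(),len(xs),cv2.minAreaRect(np.c_[xs,ys].astype(np.float32)))
B=toplane(c,[(324,392)],60);L=toplane(c,[(281,212),(370,212)],7.5);print(B,L,L.mean(0))
d=B[0]-L.mean(0);print(np.degrees(np.arctan2(d[1],d[0])),np.linalg.norm(d[:2]))
for w in(xs.min(),xs.max()):print(toplane(c,[(w,392)],61))
E
```

```text
[ 521.6 -326.2   69.3] [-179.9    0.7  157.2]
296 351 382 409 1301 ((323.5, 395.5), (27.0, 55.0), 90.0)
[[ 591.4 -353.7   60. ]] [[ 493.4 -342.2    7.5]
 [ 515.2 -290.2    7.5]] [ 504.3 -316.2    7.5]
-23.2895523502032 94.7689679930946
[[ 584.4 -368.4   61. ]]
[[ 596.7 -338.9   61. ]]
```

The card leans stably with its block at (324,393). Block top is about (591,-353,60), and its distance to the low end matches a 23° lean. Moving over the block with a half turn, so that j6 stays in range for the tray.

arm_command(
  moves=[
    [-0.1, 0, 0, 0.05],
    [-0.2, 0, 0, 0.12],
    [-0.3, 0, 0, 0.18],
    [-0.4, 0, 0, 0.24],
    [-0.5, 0, 0, 0.3],
    [-0.615, 0.012, 0, 0.36],
    [-0.615, 0.012, 0, 0.42],
    [-0.615, 0.012, 0, 0.48],
    [-0.615, 0.012, 0, 0.54],
    [-0.615, 0.012, 0, 0.6],
  ],
)

```text
t: 10.73
ee_pos: [588.0, -352.1, 66.4]
tcp_rot: [3.135, 0.004, 1.508]
wrist_force: [0.7, 0.5, -0.4]
finger_gap: 85.4
```

arm_command(
  moves=[
    [0, 0, 0, 0.06],
    [0, 0, 0, 0.12],
    [0, 0, 0, 0.18],
    [0, 0, 0, 0.24],
    [0, 0, 0, 0.3],
    [0, 0, 0, 0.36],
    [0, 0, 0, 0.42],
    [0, 0, 0, 0.48],
    [0, 0, 0, 0.54],
    [0, 0, 0, 0.6],
  ],
)

```text
t: 11.57
ee_pos: [587.1, -351.5, 65.2]
tcp_rot: [3.137, -0.004, 0.258]
wrist_force: [0.7, -0.5, 0.3]
finger_gap: 85.3
```

arm_command(
  moves=[
    [0, 0, 0, 0.06],
    [0, 0, 0, 0.12],
    [0, 0, 0, 0.18],
    [0, 0, 0, 0.24],
    [0, 0, 0, 0.28],
    [0, 0, 0, 0.28],
  ],
)

```text
t: 12.07
ee_pos: [586.2, -351.0, 64.0]
tcp_rot: [3.141, -0.003, -0.333]
wrist_force: [-0.4, 0.3, -0.0]
finger_gap: 85.4
```

```bash
python3 - <<'E'
from h import *
s,f,c=shot('wrist','w12.png');print(s['t'],s['ee_pos'],np.degrees(s['tcp_rot']))
m=cv2.inRange(cv2.cvtColor(f['color'],cv2.COLOR_BGR2HSV),(105,150,60),(128,255,255));
ys,xs=np.nonzero(m);print(xs.min(),xs.max(),ys.min(),ys.max(),len(xs))
s,f,c=shot('side');crop(f['color'],340,270,500,390,5,'s12.png')
E
```

```text
12.0667 [ 586.16517679 -351.01552625   63.9855751 ] [ 1.79939910e+02 -1.79630141e-01 -1.90743891e+01]
298 639 94 277 3542
```

View pics/w12.png

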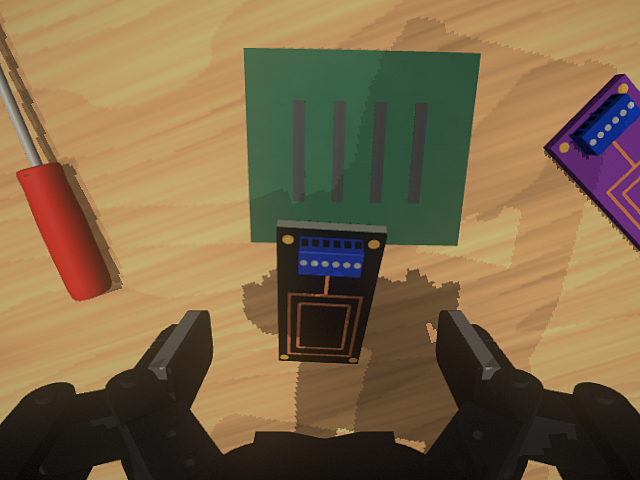

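View pics/s12.png

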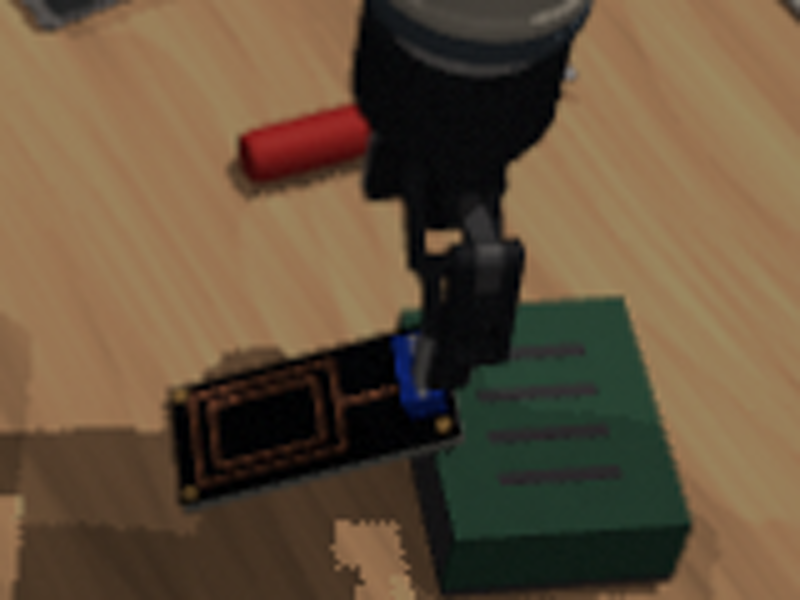

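```bash
python3 - <<'E'
from h import *
np.set_printoptions(precision=1,suppress=True)
s,f,c=shot('wrist');crop(f['color'],260,210,400,315,5,'w12c.png')
B=toplane(c,[(331,264)],60);L=toplane(c,[(279,359),(357.5,362)],7.5);print(B,L,L.mean(0));d=B[0]-L.mean(0);print(np.degrees(np.arctan2(d[1],d[0])),np.linalg.norm(d[:2]))
print(s['ee_pos'],np.degrees(s['tcp_rot']))
R=Rt.from_euler('xyz',s['tcp_rot']).as_matrix();print('tool shift to block top',R.T@(B[0]-s['ee_pos']))
E
```

```text
[[ 591.3 -354.9   60. ]] [[ 515.7 -292.3    7.5]
 [ 495.6 -343.9    7.5]] [ 505.6 -318.1    7.5]
-23.21928598466461 93.22945094614676
[ 586.4 -351.2   64.3] [179.9  -0.2 -18.6]
tool shift to block top [5.8 1.9 4.3]
```

View pics/w12c.png

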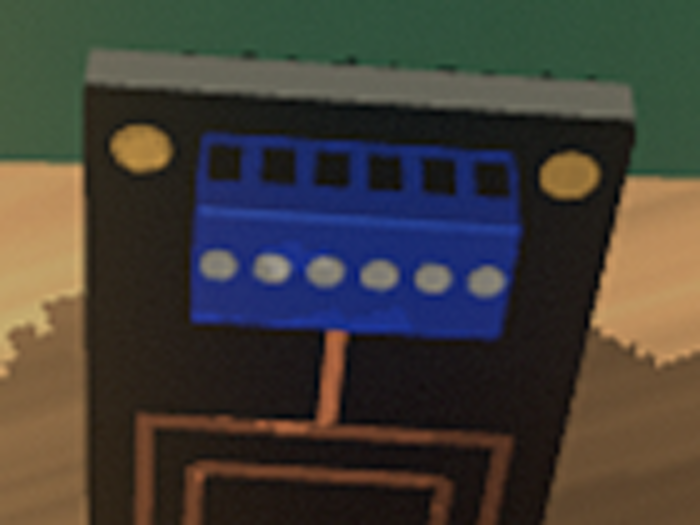

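arm_command(
  moves=[
    [0.044, 0.016, 0.1, 0.028],
    [0.044, 0.016, 0.25, 0.028],
    [0.044, 0.016, 0.35, 0.028],
    [0.044, 0.016, 0.398, 0.028],
    [0.044, 0.016, 0.398, 0.028],
  ],
)

```text
t: 12.63
ee_pos: [589.8, -354.1, 14.8]
tcp_rot: [3.141, -0.001, -0.383]
wrist_force: [-0.4, -0.0, -0.0]
finger_gap: 85.6
```

arm_command(
  moves=[
    [0, 0, 0, 0],
    [0, 0, 0, 0],
    [0, 0, 0, 0],
    [0, 0, 0, 0],
    [0, 0, 0, 0],
    [0, 0, 0, 0],
    [0, 0, 0, 0],
  ],
  gripper=1,
  grip_force=60,
)

```text
t: 13.22
ee_pos: [590.2, -354.2, 15.7]
tcp_rot: [3.141, -0.002, -0.383]
wrist_force: [-1.0, 0.8, 6.3]
finger_gap: 30.4
```

```bash
python3 - <<'E'
from h import *
s,f,c=shot('wrist','w13.png');print(s['t'],s['ee_pos'],np.degrees(s['tcp_rot']),s['wrist_force'],s['finger_gap'])
s,f,c=shot('side');crop(f['color'],340,270,500,390,5,'s13.png')
E
```

```text
13.2167 [ 590.21886005 -354.22889745   15.74321972] [ 1.79967032e+02 -1.05682699e-01 -2.19177418e+01] [-0.99421661  0.83768807  6.26937491] 30.440775785471757
```

View pics/w13.png

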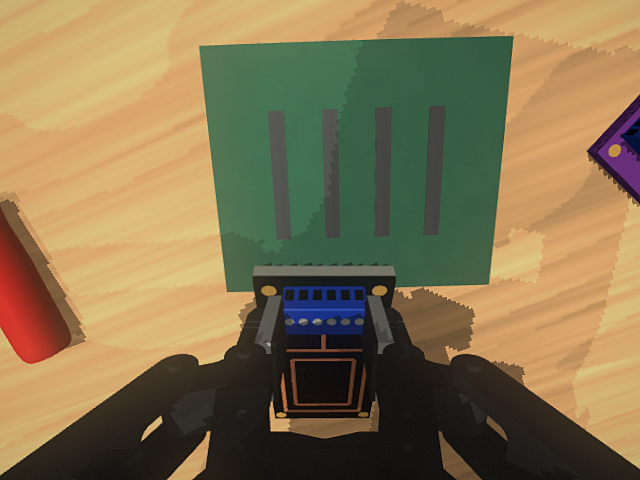

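View pics/s13.png

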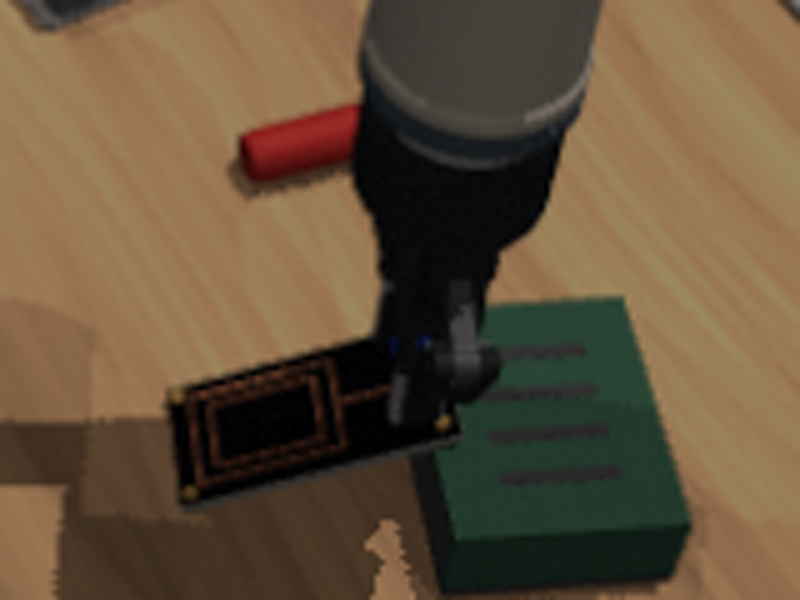

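arm_command(
  moves=[
    [0, 0, -0.1, 0],
    [0, 0, -0.3, 0],
    [0, 0, -0.6, 0],
    [0, 0, -0.9, 0],
    [0, 0, -0.9, 0],
  ],
)

```text
t: 13.73
ee_pos: [594.0, -356.5, 132.3]
tcp_rot: [3.139, -0.013, -0.383]
wrist_force: [1.6, -0.9, -0.6]
finger_gap: 29.7
```

```bash
python3 - <<'E'
from h import *
s,f,c=shot('side');print(s['ee_pos'],s['finger_gap']);a=f['color'][180:300,280:440].copy();b=f['color'][240:360,340:500]
s,f,c=shot('scene');d=f['color'][230:305,280:400]
r=lambda i,w,h:cv2.resize(i,(w,h),interpolation=cv2.INTER_CUBIC)
cv2.imwrite('pics/m14.png',np.vstack([np.hstack([r(a,400,300),r(b,400,300)])]));cv2.imwrite('pics/sc14.png',r(d,800,500));cv2.imwrite('pics/sd14.png',r(a,800,600))
E
```

```text
[ 593.9737038  -356.4718289   132.31511368] 29.710345065541244
```

View pics/m14.png

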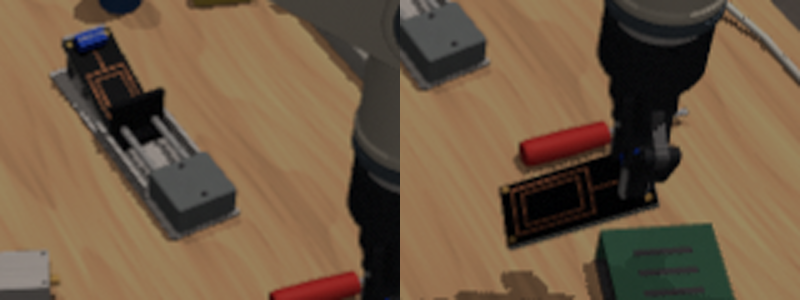

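View pics/sc14.png

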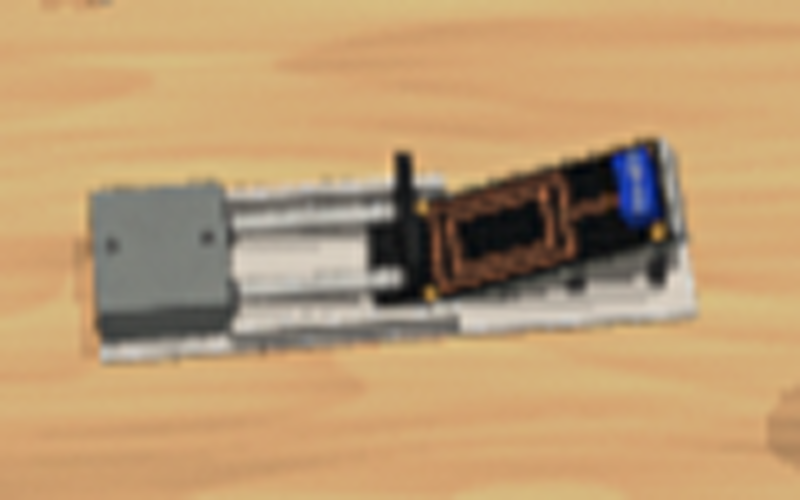

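View pics/sd14.png

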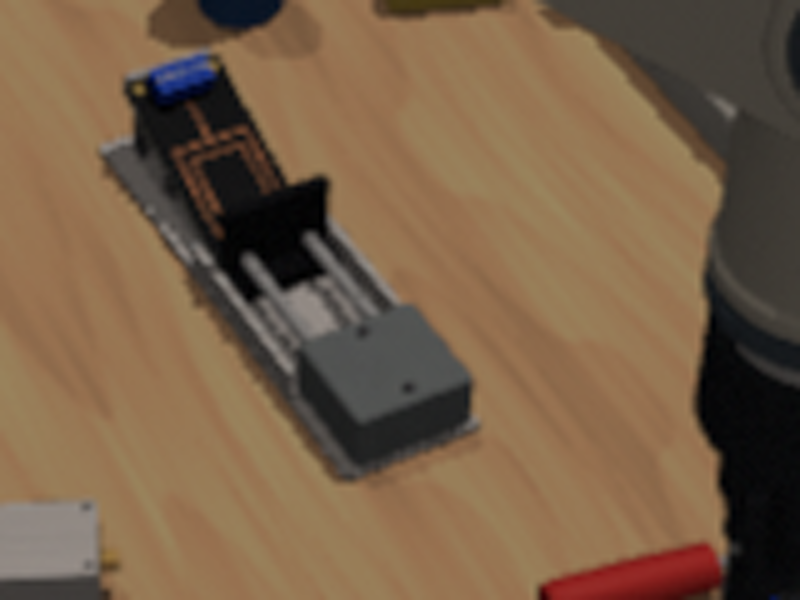

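```bash
python3 - <<'E'
from h import *
np.set_printoptions(precision=1,suppress=True)
cs=cam(grab_frame('scene'));cd=cam(grab_frame('side'))
S=lambda p:[(280+u/6.667,230+v/6.667) for u,v in p]
D=lambda p:[(280+u/5,180+v/5) for u,v in p]
a=toplane(cs,S([(90,190),(222,183),(230,300),(98,312)]),40);b=toplane(cd,D([(405,308),(300,352),(362,425),(472,378)]),40)
print('housing scene',a[:,:2].tolist(),a.mean(0));print('side',b[:,:2].tolist(),b.mean(0))
bs=toplane(cs,S([(102,362),(695,318)]),3);print('base far edge',bs,np.linalg.norm(bs[1]-bs[0]),np.degrees(np.arctan2(*(bs[1]-bs[0])[[1,0]])))
b2=toplane(cd,D([(345,477),(103,150)]),3);print('base near edge side',b2,np.linalg.norm(b2[1]-b2[0]),np.degrees(np.arctan2(*(b2[1]-b2[0])[[1,0]])))
print(toplane(cs,S([(402,153)]),56),toplane(cd,D([(222,222),(327,180)]),56))
E
```

```text
housing scene [[570.6652044549681, -79.49257094322427], [568.6954520364736, -18.774924036300025], [631.409130372179, -15.791415106085115], [635.9195017050795, -75.22026991024661]] [601.7 -47.3  40. ]
side [[623.9307992485661, -20.626665834705477], [563.222625181183, -27.166020047954248], [569.0866050954857, -83.35074225193478], [631.4335527187889, -77.11266051315033]] [596.9 -52.1  40. ]
base far edge [[640.4 -75.5   3. ]
 [625.2 196.8   3. ]] 272.72823250126095 93.20199946686215
base near edge side [[563.  -80.2   3. ]
 [548.4 190.8   3. ]] 271.4584761653896 93.09091565593633
[[565.2  64.   56. ]] [[559.9  58.   56. ]
 [622.   65.2  56. ]]
```

Tray axis is at 93.15° yaw from both views, the base width and length come out right, and the tray origin is near (593.3, 69.8). Carrying the card over.

arm_command(
  moves=[
    [-0.06, -0.15, 0, -0.05],
    [-0.12, -0.3, 0, -0.11],
    [-0.18, -0.5, 0, -0.17],
    [-0.25, -0.7, 0, -0.23],
    [-0.31, -0.85, 0, -0.29],
    [-0.37, -1, 0, -0.35],
    [-0.37, -1, 0, -0.41],
    [-0.37, -1, 0, -0.47],
    [-0.37, -1, 0, -0.53],
    [-0.37, -1, 0, -0.58],
  ],
)

```text
t: 14.77
ee_pos: [591.7, -225.0, 121.1]
tcp_rot: [-3.139, 0.001, 0.839]
wrist_force: [-0.1, -0.0, -1.1]
finger_gap: 30.0
```

arm_command(
  moves=[
    [0.13, -0.12, 0, -0.05],
    [0.26, -0.24, 0, -0.11],
    [0.4, -0.36, 0, -0.17],
    [0.53, -0.48, 0, -0.23],
    [0.66, -0.6, 0, -0.29],
    [0.8, -0.73, 0, -0.34],
    [0.8, -0.73, 0, -0.38],
    [0.8, -0.73, 0, -0.38],
  ],
)

```text
t: 15.43
ee_pos: [589.4, -93.6, 119.6]
tcp_rot: [-3.136, -0.002, 1.641]
wrist_force: [-0.8, -0.2, -1.2]
finger_gap: 29.7
```

```bash
python3 - <<'E'
from h import *
s,f,c=shot('wrist','w15.png');print(s['t'],s['ee_pos'],np.degrees(s['tcp_rot']),s['finger_gap'],s['qpos'][5])
s,f,c=shot('side');crop(f['color'],290,130,490,280,4,'s15.png')
E
```

```text
15.4333 [589.35126619 -93.64493625 119.58486488] [-1.79661822e+02 -9.31445635e-02  9.39965660e+01] 29.730284663840486 -0.23015430074870988
```

View pics/w15.png

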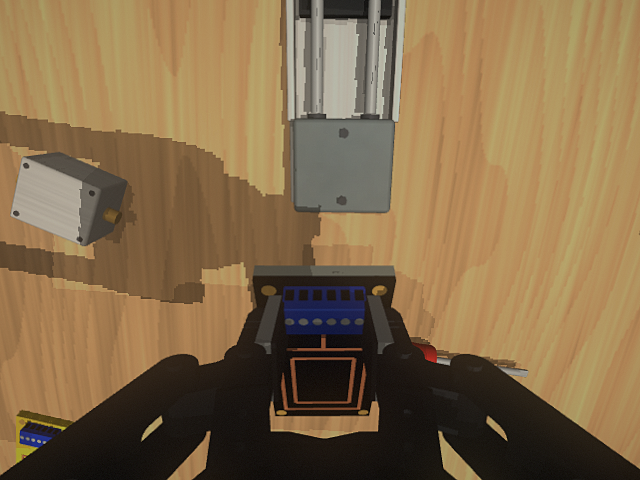

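View pics/s15.png

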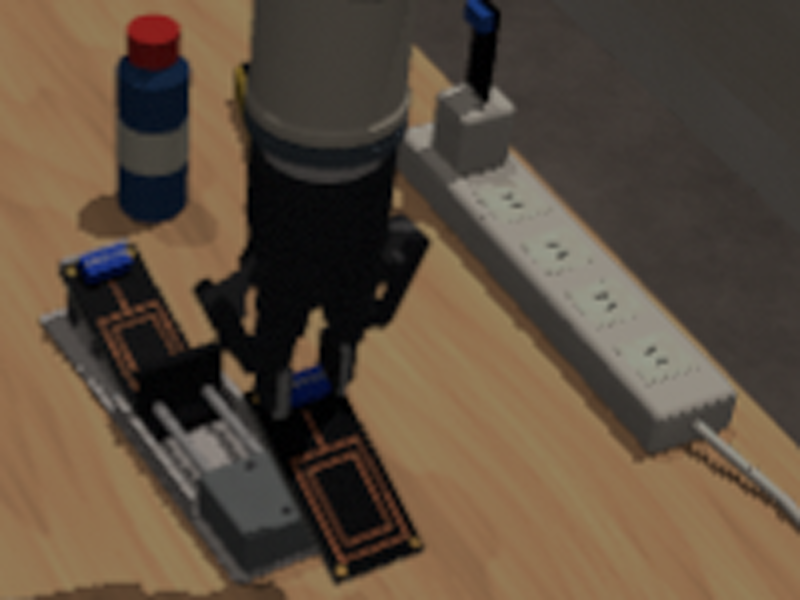

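The card's tilt in the grip is unchanged: the low end is at row 414 and the high end at row 266, as when gripped.

arm_command(
  moves=[
    [0.3, 0, -0.05, 0.007],
    [0.6, 0, -0.1, 0.007],
    [0.9, 0, -0.15, 0.007],
    [1, 0, -0.15, 0.007],
    [1, 0, -0.15, 0.007],
  ],
)

```text
t: 15.95
ee_pos: [582.4, 26.7, 138.0]
tcp_rot: [-3.136, -0.002, 1.617]
wrist_force: [0.5, 0.4, -1.6]
finger_gap: 30.1
```

```bash
python3 - <<'E'
from h import *
s,f,c=shot('wrist','w16.png');print(s['t'],s['ee_pos'],np.degrees(s['tcp_rot']),s['finger_gap'],s['qpos'][5])
E
```

```text
15.95 [582.36087777  26.65640176 138.01803044] [-1.79704838e+02 -8.89496207e-02  9.26519480e+01] 30.14508217610554 -0.005059577646831571
```

View pics/w16.png

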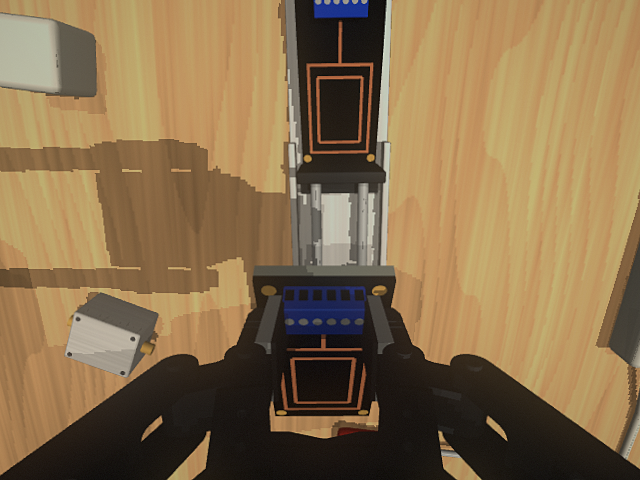

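```bash
python3 - <<'E'
from h import *
np.set_printoptions(precision=1,suppress=True)
im=cv2.imread('pics/w16.png');crop(im,270,0,410,200,4,'w16a.png')
E
```

```text
(no output)
```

View pics/w16a.png

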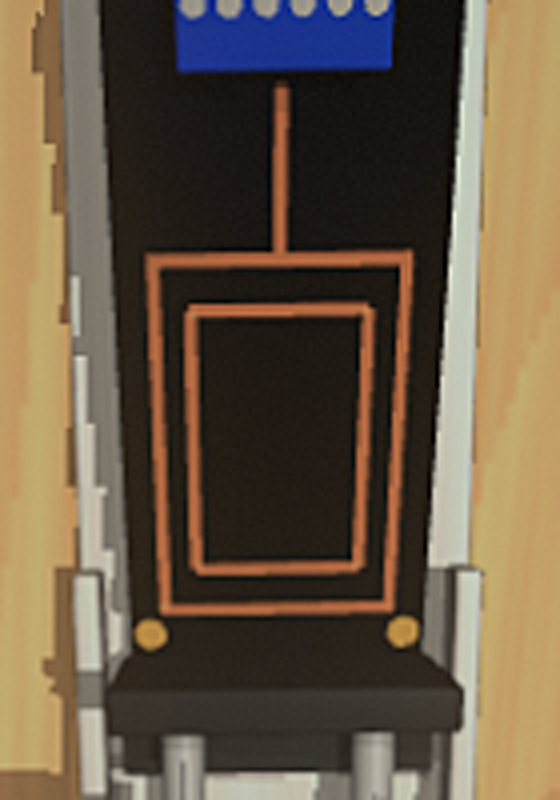

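```bash
python3 - <<'E'
from h import *
np.set_printoptions(precision=1,suppress=True)
s,f,c=shot('wrist');print(s['ee_pos'])
O=np.array([593.3,69.8,0]);a=np.radians(93.15);U=np.array([[np.cos(a),np.sin(a),0],[-np.sin(a),np.cos(a),0],[0,0,1]])
def tr(p,z):
    P=toplane(c,p,z);return (P-O)@U.T
q=lambda l:[(270+u/4,v/4) for u,v in l]
print('foll',tr(q([(110,688),(462,688)]),56))
print('dots',tr(q([(151,634),(403,631)]),15))
print('block base',tr(q([(177,72),(392,69)]),48.5))
print('cheek ends top',tr(q([(102,570),(455,568)]),22))
# held card: high end bottom? corners and block
print('held high end top corners',tr([(253,276),(396,276)],138+36+11-2),tr([(284,333),(366,333)],138+36))
E
```

```text
[582.4  25.1 137.8]
foll [[  0.2  31.2  56. ]
 [ -0.2 -27.4  56. ]]
dots [[  4.9  26.1  15. ]
 [  5.1 -21.9  15. ]]
block base [[ 93.8  18.8  48.5]
 [ 93.9 -14.3  48.5]]
cheek ends top [[ 17.3  34.6  22. ]
 [ 17.2 -30.4  22. ]]
held high end top corners [[-21.2  39.3 183. ]
 [-21.5 -13.7 183. ]] [[-50.7  29.9 174. ]
 [-50.8  -4.2 174. ]]
```

Wrist check: the follower top, cheek ends and first card are all offset by the same 2 mm in x and y. I correct the tray origin to (591.2, 71.7). The first card is centred with its block base at tray x 92.

arm_command(
  moves=[
    [0.3, 0.03, 0, -0.004],
    [0.6, 0.06, 0, -0.004],
    [0.9, 0.086, 0, -0.004],
    [1, 0.086, 0, -0.004],
    [1, 0.086, 0, -0.004],
  ],
)

```text
t: 16.47
ee_pos: [587.4, 145.5, 137.2]
tcp_rot: [-3.136, -0.001, 1.625]
wrist_force: [-0.5, 0.2, -1.6]
finger_gap: 30.0
```

```bash
cat > g.py <<'E'
from h import *
np.set_printoptions(precision=1,suppress=True)
O=np.array([591.2,71.7,0]);a=np.radians(93.15);U=np.array([[np.cos(a),np.sin(a),0],[-np.sin(a),np.cos(a),0],[0,0,1]])
def st():
    s=read_state();print(round(s['t'],2),'tray',(s['ee_pos']-O)@U.T,'yaw',np.degrees(s['tcp_rot'][2]).round(2),'F',s['wrist_force'],s['finger_gap'].round(1));return s
E
python3 - <<'E'
from g import *
st();s,f,c=shot('wrist','w17.png');st()
E
```

```text
Traceback (most recent call last):
  File "g.py", line 5, in st
    s=read_state();print(round(s['t'],2),'tray',(s['ee_pos']-O)@U.T,'yaw',np.degrees(s['tcp_rot'][2]).round(2),'F',s['wrist_force'],s['finger_gap'].round(1));return s
                                                                                                                                    ^^^^^^^^^^^^^^^^^^^^^
AttributeError: 'float' object has no attribute 'round'
```

```bash
sed -i "s/s\['finger_gap'\].round(1)/round(float(s['finger_gap']),1)/" g.py; python3 -c "
from g import *
st()"
```

```text
16.47 tray [ 73.9  -0.2 137.2] yaw 93.13 F [-0.5  0.2 -1.6] 30.0
```

arm_command(
  moves=[
    [0.1, 0, 0, 0],
    [0.2, 0, 0.1, 0],
    [0.2, 0, 0.3, 0],
    [0.2, 0, 0.5, 0],
    [0.2, 0, 0.55, 0],
    [0.2, 0, 0.55, 0],
  ],
)

```text
t: 16.97
ee_pos: [583.8, 168.4, 68.5]
tcp_rot: [-3.131, 0.0, 1.624]
wrist_force: [-0.1, 0.4, -0.5]
finger_gap: 30.0
```

```bash
python3 - <<'E'
from g import *
st()
s,f,c=shot('side');crop(f['color'],280,160,400,250,6,'s18.png')
s,f,c=shot('wrist','w18.png')
E
```

```text
16.97 tray [97.   2.1 68.5] yaw 93.07 F [-0.1  0.4 -0.5] 30.0
```

View pics/s18.png

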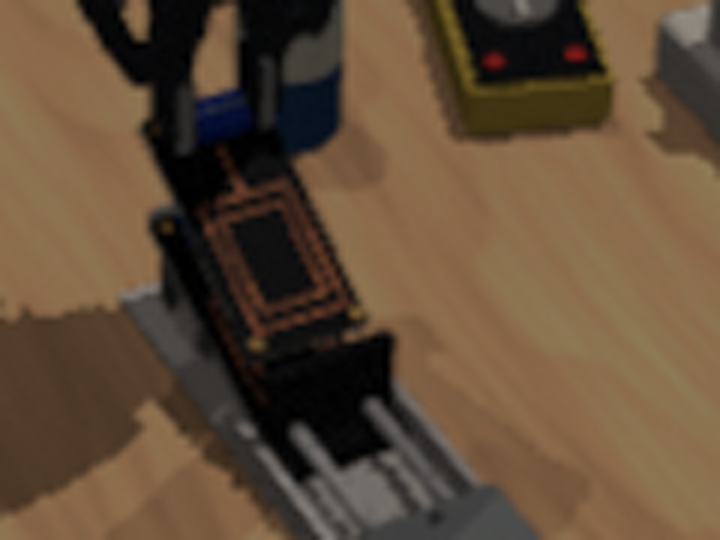

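View pics/w18.png

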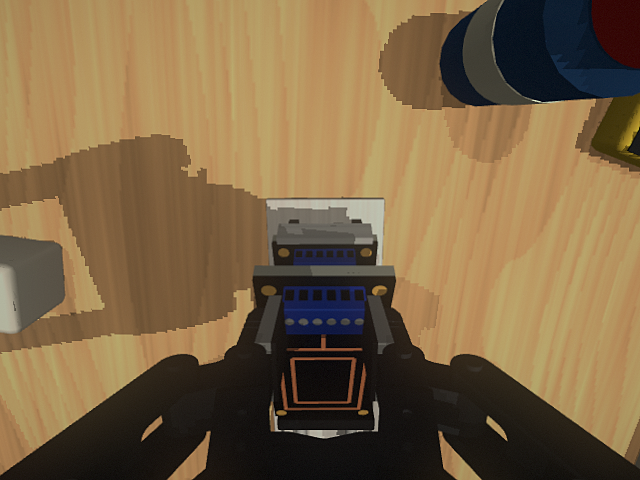

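arm_command(
  moves=[
    [0.005, 0.016, 0.05, 0],
    [0.005, 0.016, 0.1, 0],
    [0.005, 0.016, 0.15, 0],
    [0.005, 0.016, 0.19, 0],
    [0.005, 0.016, 0.19, 0],
  ],
)

```text
t: 17.48
ee_pos: [586.9, 169.6, 47.5]
tcp_rot: [-3.134, -0.0, 1.625]
wrist_force: [-0.8, -0.7, -1.2]
finger_gap: 30.0
```

```bash
python3 - <<'E'
from g import *
st()
s,f,c=shot('side');crop(f['color'],280,160,400,250,6,'s19.png')
E
```

```text
17.48 tray [98.  -1.1 47.5] yaw 93.08 F [-0.8 -0.7 -1.2] 30.0
```

View pics/s19.png

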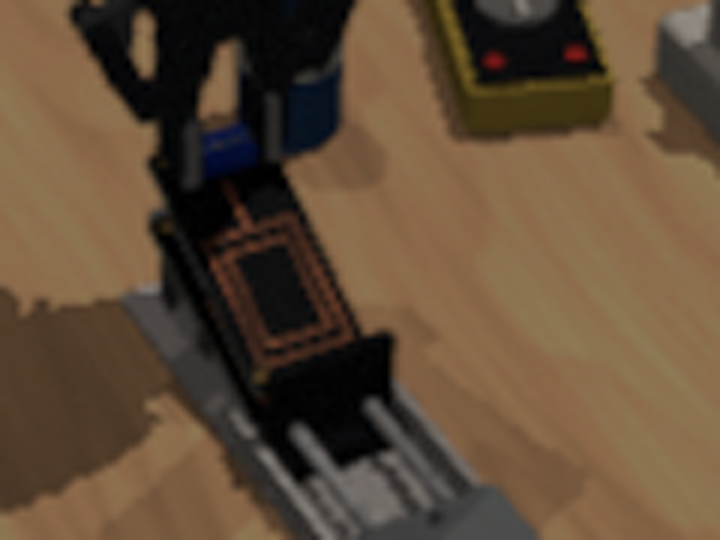

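The low end is in front of the follower and below its top. Pressing the follower back now.

arm_command(
  moves=[
    [-0.05, -0.008, 0, 0],
    [-0.1, -0.008, 0, 0],
    [-0.15, -0.008, 0, 0],
    [-0.2, -0.008, 0, 0],
    [-0.26, -0.008, 0, 0],
    [-0.265, -0.008, 0, 0],
    [-0.265, -0.008, 0, 0],
  ],
)

```text
t: 18.12
ee_pos: [588.1, 137.2, 48.1]
tcp_rot: [-3.135, -0.0, 1.624]
wrist_force: [0.0, 2.0, -0.8]
finger_gap: 30.1
```

```bash
python3 - <<'E'
from g import *
st()
s,f,c=shot('side');crop(f['color'],280,160,400,250,6,'s20.png')
s,f,c=shot('wrist','w20.png')
E
```

```text
18.12 tray [65.6 -0.5 48.1] yaw 93.03 F [ 0.   2.  -0.8] 30.1
```

View pics/s20.png

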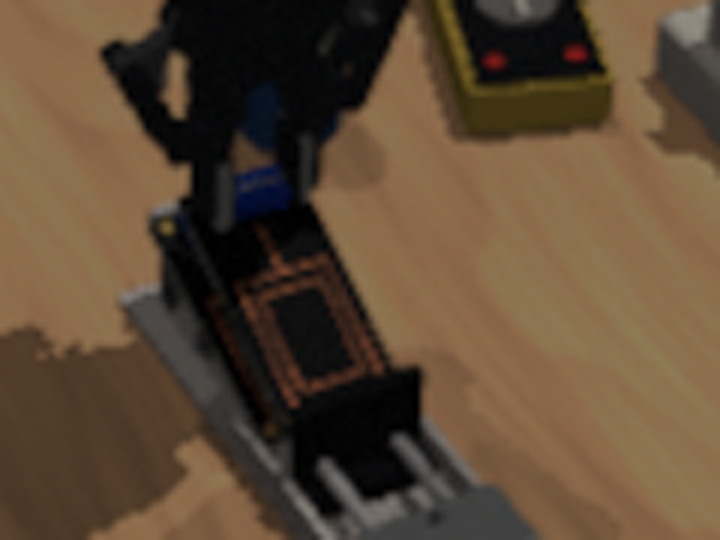

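View pics/w20.png

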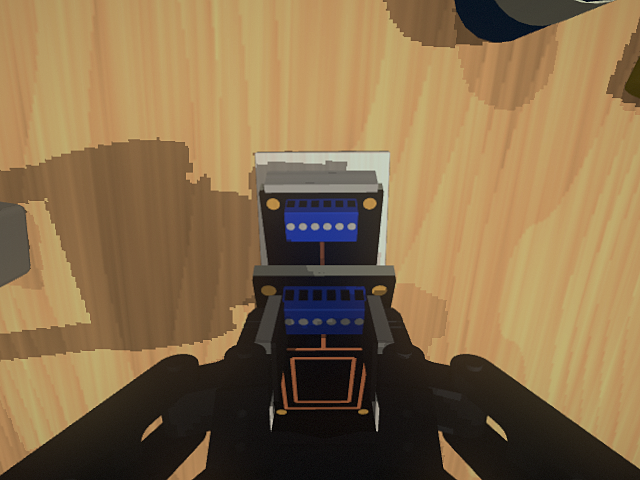

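```bash
python3 - <<'E'
from g import *
s,f,c=shot('wrist');crop(f['color'],240,140,410,290,5,'w20c.png')
tr=lambda p,z:(toplane(c,p,z)-O)@U.T
print('upper underside corner',tr([(254,266),(395,266)],78.3)); print('top corner',tr([(254,276),(395,276)],85.5))
print('blk1 lower top edge',tr([(286,241),(357,241)],59.5)); print('blk1 top end edge',tr([(286,211),(357,211)],65)); print('card1 upper end corners face',tr([(266,194),(378,191)],55))
E
```

```text
upper underside corner [[ 87.   27.9  78.3]
 [ 87.1 -29.8  78.3]]
top corner [[ 85.6  26.7  85.5]
 [ 85.7 -28.6  85.5]]
blk1 lower top edge [[ 91.8  16.5  59.5]
 [ 91.8 -15.5  59.5]]
blk1 top end edge [[107.   15.5  65. ]
 [107.  -14.7  65. ]]
card1 upper end corners face [[112.4  25.3  55. ]
 [113.8 -24.6  55. ]]
```

View pics/w20c.png

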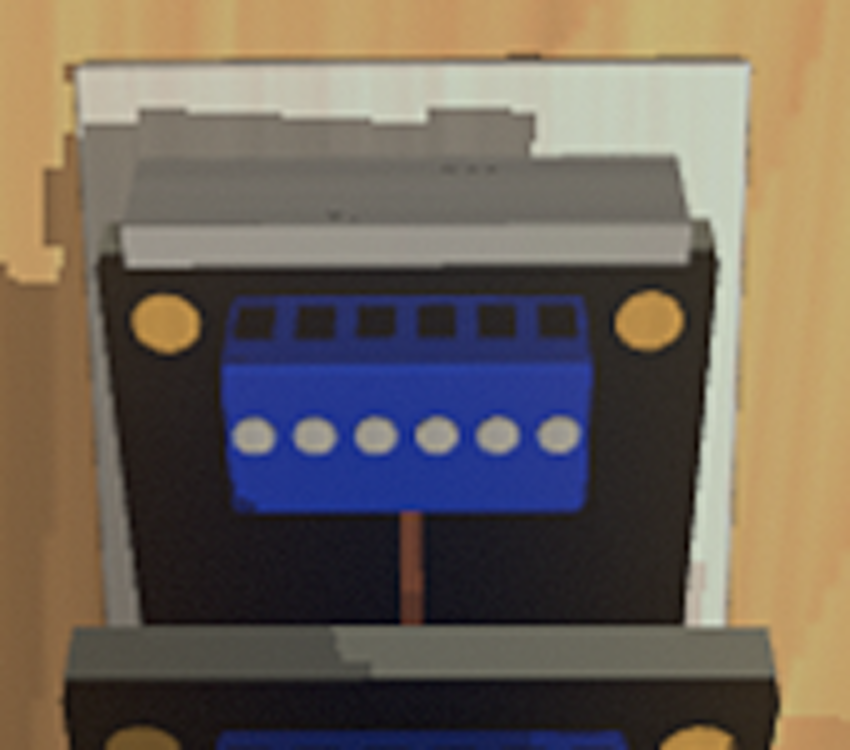

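The first card sits against the lip. The held card's upper corner is about 5 mm down-slope of the first block's edge. Lowering, then easing up-slope.

arm_command(
  moves=[
    [0.015, 0, 0.03, 0],
    [0.02, 0, 0.07, 0],
    [0.02, 0, 0.11, 0],
    [0.02, 0, 0.15, 0],
    [0.02, 0, 0.18, 0],
    [0.02, 0, 0.18, 0],
  ],
)

```text
t: 18.77
ee_pos: [587.1, 140.3, 25.2]
tcp_rot: [-3.133, -0.0, 1.625]
wrist_force: [-0.8, 2.3, -1.2]
finger_gap: 30.2
```

```bash
python3 - <<'E'
from g import *
st()
s,f,c=shot('side');crop(f['color'],280,160,400,250,6,'s21.png')
s,f,c=shot('wrist');crop(f['color'],220,120,420,270,4,'w21.png')
E
```

```text
18.77 tray [68.7  0.3 25.2] yaw 93.09 F [-0.8  2.3 -1.2] 30.2
```

View pics/s21.png

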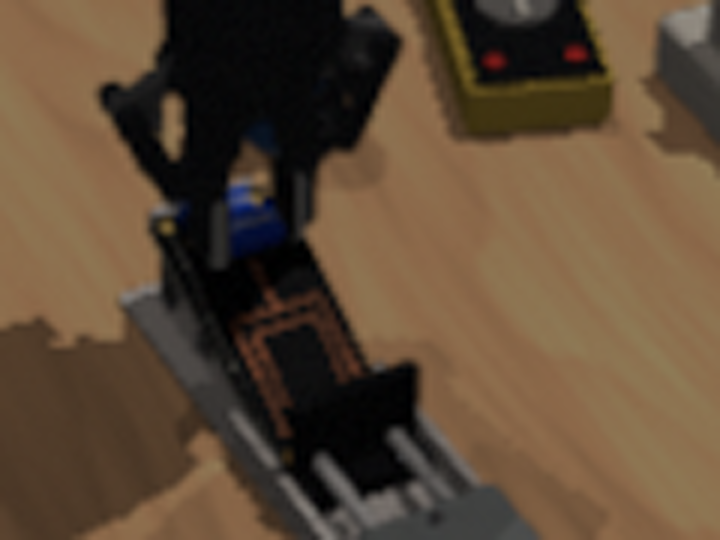

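View pics/w21.png

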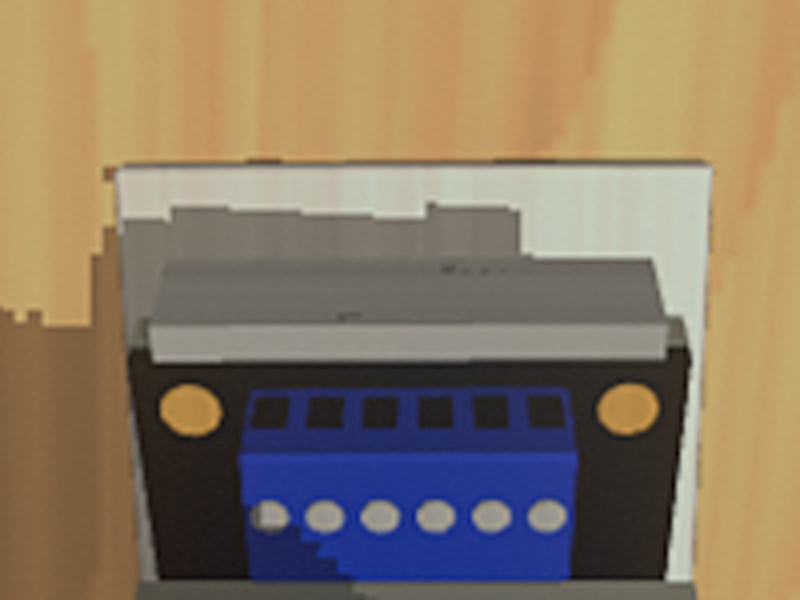

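arm_command(
  moves=[
    [0, 0, 0.015, 0],
    [0, 0, 0.03, 0],
    [0, 0, 0.04, 0],
    [0, 0, 0.04, 0],
  ],
  grip_force=25,
)

```text
t: 19.2
ee_pos: [587.4, 140.3, 21.1]
tcp_rot: [-3.134, -0.0, 1.624]
wrist_force: [-0.7, 3.5, 1.9]
finger_gap: 30.2
```

```bash
python3 - <<'E'
from g import *
st()
s,f,c=shot('wrist');crop(f['color'],220,120,420,270,4,'w22.png')
E
```

```text
19.2 tray [68.7  0.  21.1] yaw 93.08 F [-0.7  3.5  1.9] 30.2
```

View pics/w22.png

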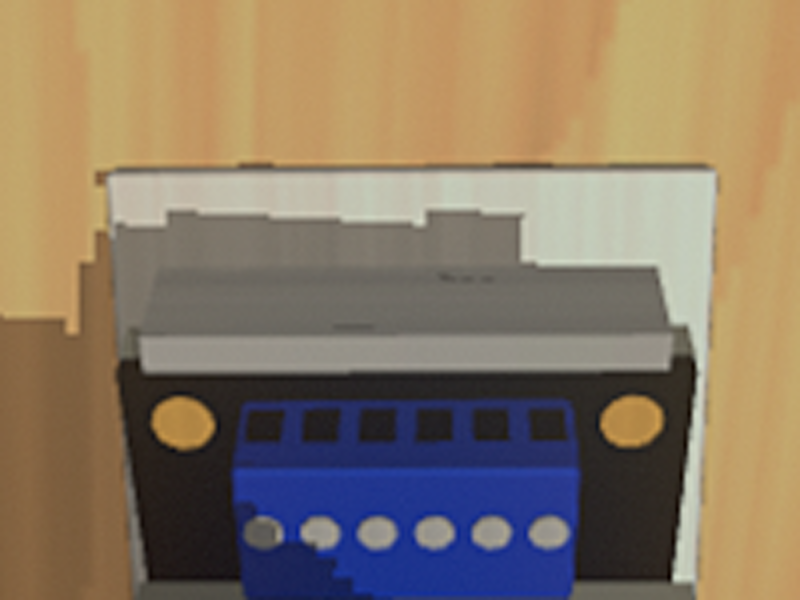

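arm_command(
  moves=[
    [0.005, 0, 0.015, 0],
    [0.01, 0, 0.03, 0],
    [0.01, 0, 0.045, 0],
    [0.01, 0, 0.045, 0],
  ],
  grip_force=20,
)

```text
t: 19.58
ee_pos: [587.6, 141.7, 16.1]
tcp_rot: [-3.134, -0.0, 1.625]
wrist_force: [-2.6, 3.1, 7.6]
finger_gap: 30.2
```

```bash
python3 - <<'E'
from g import *
st()
s,f,c=shot('wrist');crop(f['color'],220,120,420,270,4,'w23.png')
s,f,c=shot('side');crop(f['color'],280,160,400,250,6,'s23.png')
E
```

```text
19.58 tray [70.1 -0.3 16.1] yaw 93.09 F [-2.6  3.1  7.6] 30.2
```

View pics/w23.png

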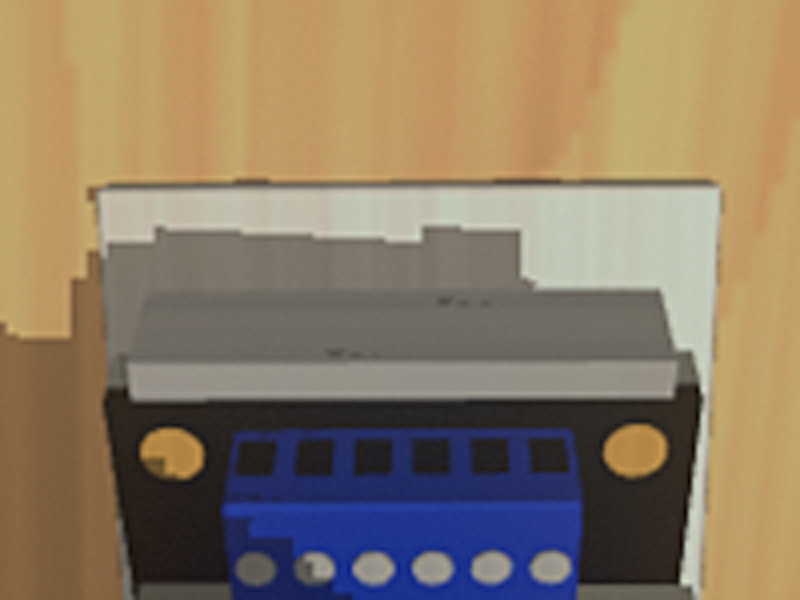

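View pics/s23.png

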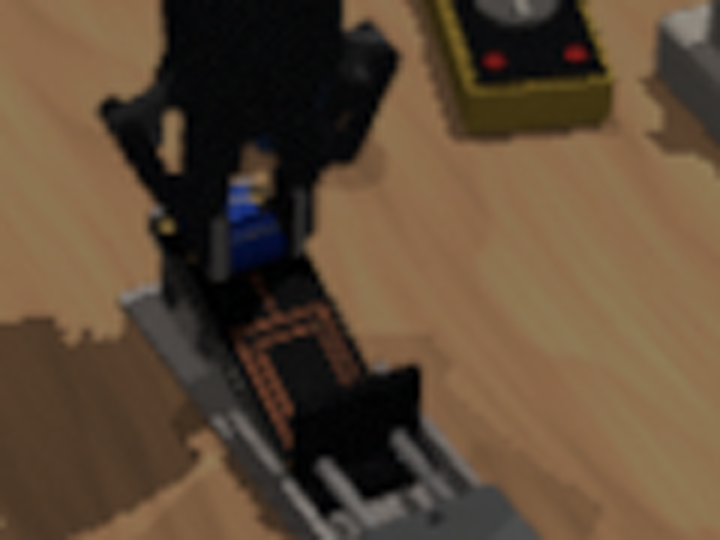

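arm_command(
  moves=[
    [0, 0, 0, 0],
    [0, 0, 0, 0],
    [0, 0, 0, 0],
    [0, 0, -0.05, 0],
    [0, 0, -0.2, 0],
    [0, 0, -0.5, 0],
    [0, 0, -0.8, 0],
    [0, 0, -0.8, 0],
  ],
  gripper=-1,
)

```text
t: 20.35
ee_pos: [592.6, 142.5, 119.3]
tcp_rot: [3.139, -0.002, 1.625]
wrist_force: [2.0, 0.9, 0.9]
finger_gap: 85.2
```

```bash
python3 - <<'E'
from g import *
st()
s,f,c=shot('wrist','w24.png')
s,f,c=shot('side');crop(f['color'],280,160,400,250,6,'s24.png')
s,f,c=shot('scene');crop(f['color'],280,230,400,305,6,'sc24.png')
E
```

```text
20.35 tray [ 70.6  -5.3 119.3] yaw 93.09 F [2.  0.9 0.9] 85.2
```

View pics/w24.png

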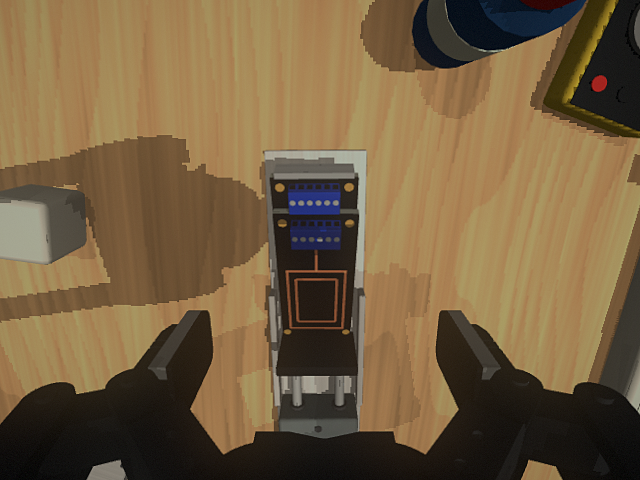

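View pics/s24.png

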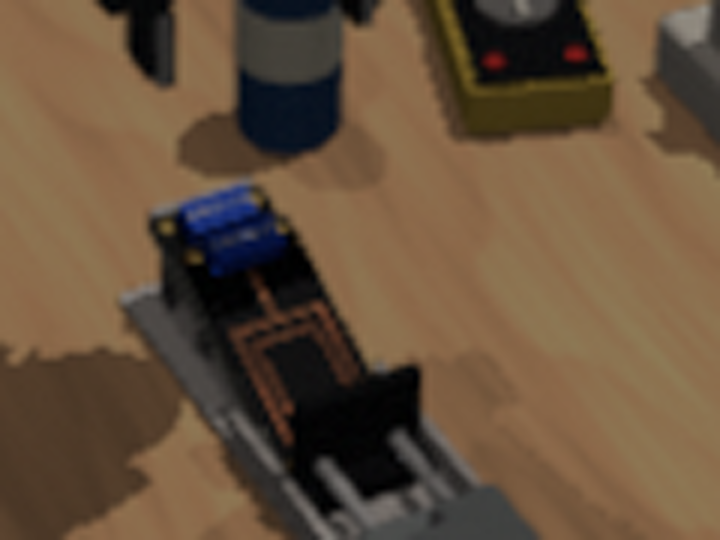

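View pics/sc24.png

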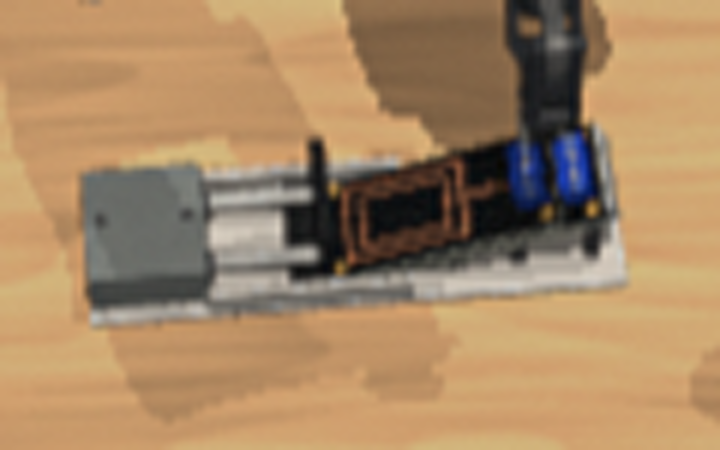

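The second card is seated: both blocks visible and clear (wrist (314,200) and (316,235)), and the follower closed on its low end. Now the loose card.

```bash
python3 - <<'E'
from g import *
s,f,c=shot('scene');cd=cam(grab_frame('side'))
print('can base ctr',toplane(c,[(416,290)],0), 'charger',toplane(c,[(360,212)],50),'driver',toplane(c,[(253,275),(248,324)],10), 'atten',toplane(c,[(292,212)],40))
print('can side',toplane(cd,[(328,178)],0))
im=f['color'];crop(im,395,195,475,255,8,'sc25.png')
# card2 from wrist w24
s,f,c=shot('wrist');st()
tr=lambda p,z:(toplane(c,p,z)-O)@U.T
print('foll top front',tr([(277,368),(358,368)],56)); print('blk2 low top',tr([(291,249),(342,249)],59.5),'blk1 low top',tr([(289,214),(341,214)],59.5))
E
```

```text
can base ctr [[669.3 289.3   0. ]] charger [[406.  133.4  50. ]] driver [[ 607.8 -205.4   10. ]
 [ 773.2 -211.4   10. ]] atten [[391.2 -86.2  40. ]]
can side [[677.8 293.8   0. ]]
20.65 tray [ 69.8   0.1 110.9] yaw 93.09 F [ 1.1 -0.5 -0.6] 85.1
foll top front [[-20.2  33.8  56. ]
 [-19.8 -23.4  56. ]]
blk2 low top [[ 69.9  21.2  59.5]
 [ 70.  -10.7  59.5]] blk1 low top [[92.4 21.8 59.5]
 [92.5 -9.8 59.5]]
```

View pics/sc25.png

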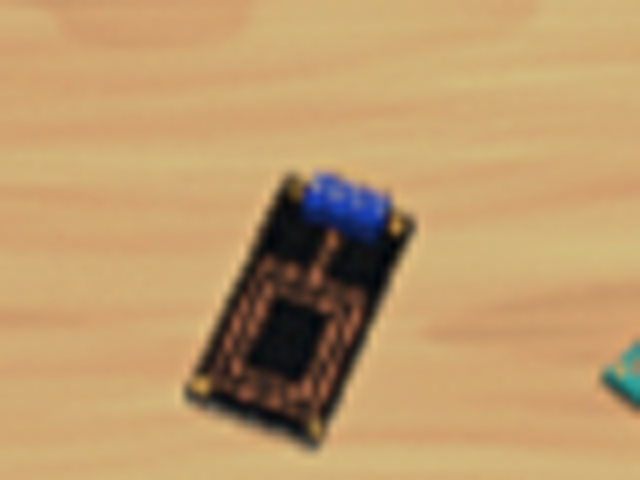

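arm_command(
  moves=[
    [0.3, -0.1, -0.05, 0],
    [0.6, -0.2, -0.1, 0],
    [0.95, -0.35, -0.1, 0],
    [1, -0.4, -0.1, 0],
  ],
)

```text
t: 20.98
ee_pos: [530.8, 262.3, 122.4]
tcp_rot: [-3.13, -0.001, 1.626]
wrist_force: [-0.3, 0.3, 0.2]
finger_gap: 85.3
```

arm_command(
  moves=[
    [0.25, -0.1, 0, -0.06],
    [0.5, -0.2, 0, -0.12],
    [0.65, -0.24, 0, -0.18],
    [0.65, -0.24, 0, -0.24],
    [0.65, -0.24, 0, -0.3],
    [0.65, -0.24, 0, -0.36],
    [0.65, -0.24, 0, -0.42],
    [0.65, -0.24, 0, -0.48],
    [0.65, -0.24, 0, -0.5],
    [0.65, -0.24, 0, -0.5],
  ],
)

```text
t: 21.82
ee_pos: [497.2, 337.9, 121.5]
tcp_rot: [-3.134, -0.011, 2.676]
wrist_force: [-0.2, -0.7, 0.3]
finger_gap: 85.3
```

```bash
python3 - <<'E'
from g import *
s,f,c=shot('wrist','w25.png');print(s['t'],s['ee_pos'],np.degrees(s['tcp_rot']))
E
```

```text
21.8167 [497.2 337.9 121.5] [-179.6   -0.6  153.3]
```

View pics/w25.png

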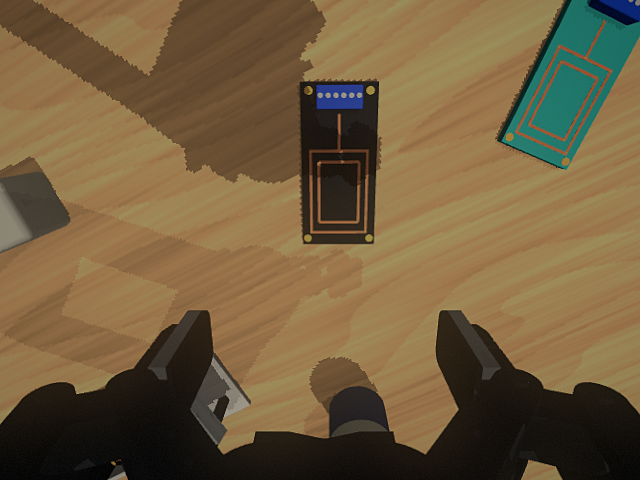

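The black card (blue block at (340,95)) is the one meant. The turquoise one at (560,85) is the look-alike.

```bash
python3 - <<'E'
from g import *
s,f,c=shot('wrist');print(s['ee_pos'],np.degrees(s['tcp_rot']))
P=toplane(c,[(303.5,243),(373.5,243),(300,82),(379,82)],8);print(P,np.linalg.norm(P[0]-P[1]),np.linalg.norm(P[2]-P[0]))
l=P[:2].mean(0);h=P[2:].mean(0);d=(h-l);an=np.arctan2(d[1],d[0]);print('card yaw',np.degrees(an),np.linalg.norm(d))
g=l+22*d/np.linalg.norm(d);R=Rt.from_euler('xyz',s['tcp_rot']).as_matrix();print('grip',g,'shift',(R.T@(g-s['ee_pos']))/120)
E
```

```text
[497.3 338.  121.6] [-179.6   -0.6  153.1]
[[504.2 317.3   8. ]
 [529.1 366.6   8. ]
 [398.  370.4   8. ]
 [423.2 419.9   8. ]] 55.223432652079964 118.71491191123977
card yaw 153.37901318349614 118.66159661838881
grip [497.  351.8   8. ] shift [0.  0.1 0.9]
```

arm_command(
  moves=[
    [0.054, 0.102, 0.3, 0],
    [0.054, 0.102, 0.65, 0],
    [0.054, 0.102, 0.95, 0],
    [0.054, 0.102, 1, 0],
    [0.054, 0.102, 1, 0],
  ],
)

```text
t: 22.33
ee_pos: [493.6, 350.3, -0.6]
tcp_rot: [-3.13, -0.014, 2.67]
wrist_force: [-0.8, 0.4, 0.2]
finger_gap: 85.9
```

```bash
python3 - <<'E'
from g import *
s,f,c=shot('wrist','w26.png');print(s['t'],s['ee_pos'],np.degrees(s['tcp_rot']))
E
```

```text
22.3333 [493.6 350.3  -0.6] [-179.3   -0.8  153. ]
```

View pics/w26.png

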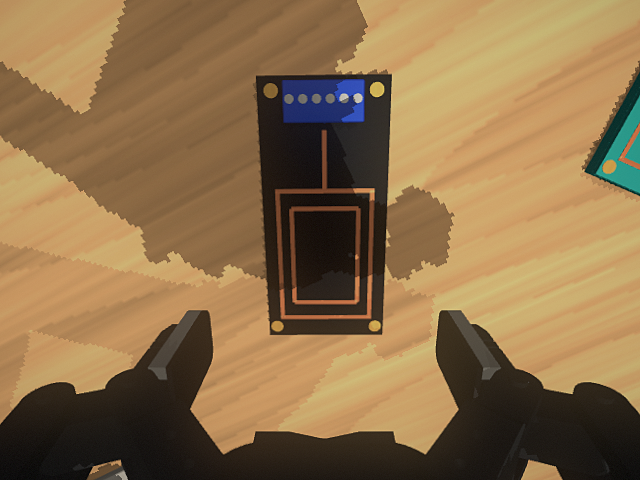

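arm_command(
  moves=[
    [-0.02, 0, 0.15, 0],
    [-0.02, 0, 0.25, 0],
    [-0.02, 0, 0.31, 0],
    [-0.02, 0, 0.31, 0],
  ],
)

```text
t: 22.72
ee_pos: [496.6, 350.1, -35.8]
tcp_rot: [-3.133, -0.012, 2.67]
wrist_force: [-0.8, -1.0, 0.4]
finger_gap: 85.1
```

arm_command(
  moves=[
    [0, 0, 0, 0],
    [0, 0, 0, 0],
    [0, 0, 0, 0],
    [0, 0, 0, 0],
    [0, 0, 0, 0],
  ],
  gripper=1,
  grip_force=40,
)

```text
t: 23.13
ee_pos: [497.2, 350.5, -34.3]
tcp_rot: [-3.134, -0.012, 2.67]
wrist_force: [-0.8, -0.5, 7.5]
finger_gap: 53.7
```

```bash
python3 - <<'E'
from g import *
s,f,c=shot('wrist','w27.png');print(s['t'],s['ee_pos'],np.degrees(s['tcp_rot']),s['finger_gap'],s['wrist_force'])
E
```

```text
23.1333 [497.2 350.5 -34.3] [-179.6   -0.7  153. ] 53.68655547544019 [-0.8 -0.5  7.5]
```

View pics/w27.png

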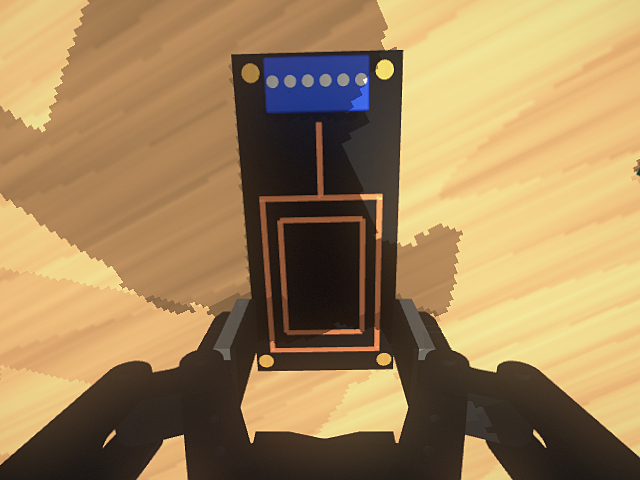

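arm_command(
  moves=[
    [0, 0, -0.15, 0],
    [0, 0, -0.45, 0],
    [0, 0, -0.75, 0],
    [-0.2, -0.14, -1, 0],
    [-0.5, -0.34, -1, 0],
    [-0.8, -0.54, -1, 0],
    [-1, -0.68, -1, 0],
  ],
  grip_force=50,
)

```text
t: 23.77
ee_pos: [570.3, 221.7, 86.6]
tcp_rot: [-3.136, -0.009, 2.67]
wrist_force: [0.0, -0.2, -1.7]
finger_gap: 52.9
```

arm_command(
  moves=[
    [-0.27, -0.18, 0, 0],
    [-0.54, -0.36, 0, 0],
    [-0.8, -0.54, 0, 0],
    [-1, -0.68, 0, 0],
  ],
)

```text
t: 24.1
ee_pos: [641.5, 91.8, 86.8]
tcp_rot: [-3.136, -0.008, 2.67]
wrist_force: [0.5, 0.8, -1.1]
finger_gap: 53.2
```

arm_command(
  moves=[
    [-0.27, -0.18, 0, -0.06],
    [-0.54, -0.36, 0, -0.12],
    [-0.8, -0.54, 0, -0.18],
    [-1, -0.68, 0, -0.25],
    [-1, -0.68, 0, -0.25],
  ],
)

```text
t: 24.52
ee_pos: [713.8, -40.9, 86.9]
tcp_rot: [-3.139, -0.007, -3.086]
wrist_force: [-1.4, -0.1, -0.8]
finger_gap: 53.3
```

```bash
python3 - <<'E'
from g import *
st()
s,f,c=shot('wrist','w28.png')
E
```

```text
24.52 tray [-119.2 -116.3   86.9] yaw -176.8 F [-1.4 -0.1 -0.8] 53.3
```

View pics/w28.png

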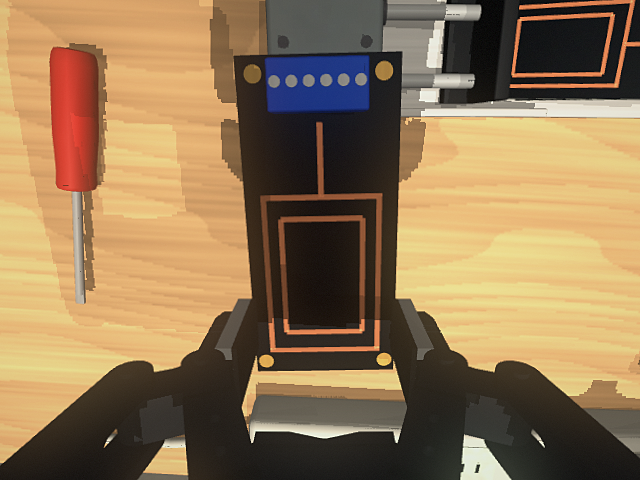

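arm_command(
  moves=[
    [0.015, 0, 0.2, 0],
    [0.015, 0, 0.45, 0],
    [0.015, 0, 0.58, 0],
    [0.015, 0, 0.63, 0],
    [0.015, 0, 0.63, 0],
  ],
)

```text
t: 24.98
ee_pos: [708.3, -37.7, 9.4]
tcp_rot: [-3.141, -0.012, -3.09]
wrist_force: [0.5, -0.9, -0.8]
finger_gap: 53.0
```

```bash
python3 - <<'E'
from g import *
st()
s,f,c=shot('side');crop(f['color'],300,180,420,270,6,'s29.png')
E
```

```text
24.98 tray [-115.6 -110.9    9.4] yaw -177.03 F [ 0.5 -0.9 -0.8] 53.0
```

View pics/s29.png

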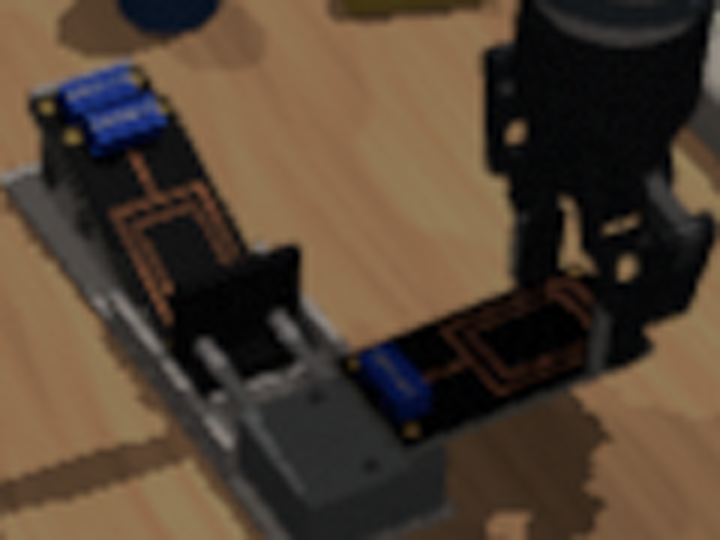

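arm_command(
  moves=[
    [-0.02, -0.02, 0.03, 0],
    [-0.02, -0.02, 0.07, 0],
    [-0.02, -0.02, 0.11, 0],
    [-0.02, -0.02, 0.16, 0],
    [-0.02, -0.02, 0.2, 0],
    [-0.02, -0.02, 0.25, 0],
    [-0.02, -0.02, 0.29, 0],
    [-0.02, -0.02, 0.31, 0],
    [-0.02, -0.02, 0.31, 0],
  ],
  grip_force=20,
)

```text
t: 25.78
ee_pos: [712.2, -40.3, -26.0]
tcp_rot: [-3.14, -0.009, -3.089]
wrist_force: [0.5, -1.3, 5.7]
finger_gap: 53.2
```

```bash
python3 - <<'E'
from g import *
st()
s,f,c=shot('side');crop(f['color'],300,180,420,270,6,'s30.png')
s,f,c=shot('wrist','w30.png')
E
```

```text
25.78 tray [-118.5 -114.6  -26. ] yaw -177.01 F [ 0.5 -1.3  5.7] 53.2
```

View pics/s30.png

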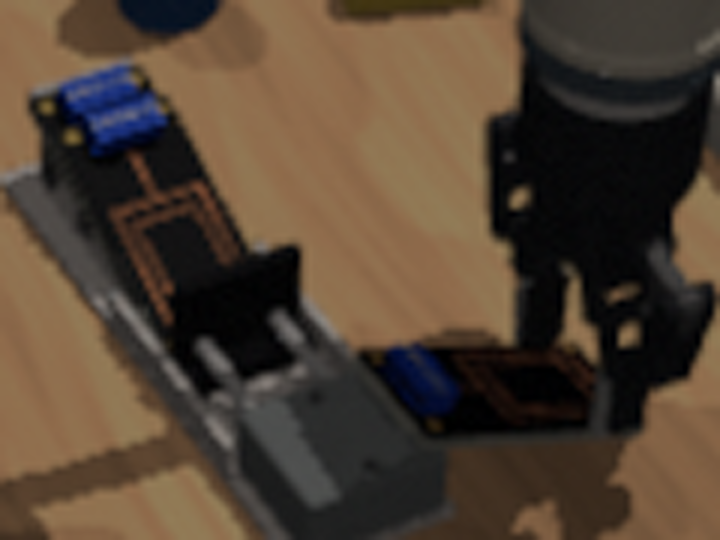

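View pics/w30.png

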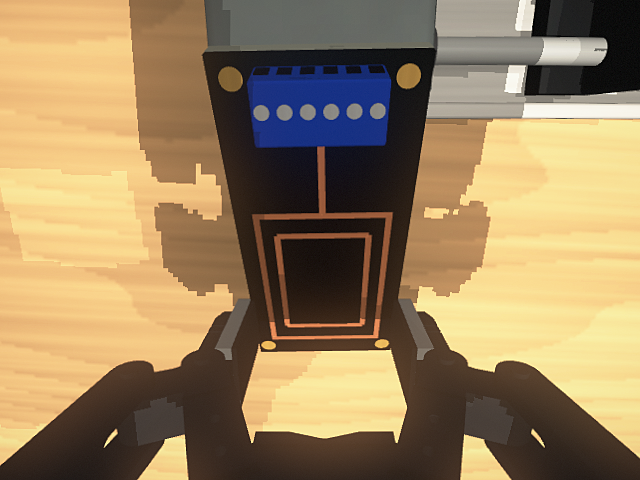

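```bash
python3 - <<'E'
from g import *
s,f,c=shot('wrist');tr=lambda p,z:(toplane(c,p,z)-O)@U.T
for z in(48,51,54):
  P=tr([(204,52),(436,48)],z);print(z,P,np.linalg.norm(P[0]-P[1]))
print('low',tr([(259,350),(390,349)],10))
print(tr([(259,350),(390,349)],15))
E
```

```text
48 [[-146.2  -22.3   48. ]
 [ -88.6  -21.5   48. ]] 57.61333360678392
51 [[-145.3  -22.8   51. ]
 [ -89.4  -22.    51. ]] 55.97413287928546
54 [[-144.5  -23.2   54. ]
 [ -90.1  -22.5   54. ]] 54.33493215178705
low [[-144.1 -131.6   10. ]
 [ -88.7 -131.2   10. ]]
[[-143.2 -128.4   15. ]
 [ -89.7 -128.    15. ]]
```

arm_command(
  moves=[
    [0, 0, 0.015, 0],
    [0, 0, 0.02, 0],
    [0, 0, 0.02, 0],
  ],
)

```text
t: 26.18
ee_pos: [712.3, -40.3, -26.4]
tcp_rot: [-3.14, -0.009, -3.089]
wrist_force: [-5.1, -0.4, 20.6]
finger_gap: 53.2
```

arm_command(
  moves=[
    [0, 0, 0, 0],
    [0, 0, 0, 0],
    [0, 0, 0, 0],
    [0, 0, 0, 0],
    [0, 0, -0.1, 0],
    [0, 0, -0.35, 0],
    [0.2, 0, -0.65, 0],
    [0.4, 0, -0.85, 0],
    [0.6, 0, -0.85, 0],
    [0.65, 0, -0.85, 0],
  ],
  gripper=-1,
)

```text
t: 27.02
ee_pos: [633.1, -44.4, 78.5]
tcp_rot: [-3.14, -0.008, -3.089]
wrist_force: [-0.5, -0.2, -0.1]
finger_gap: 85.3
```

```bash
python3 - <<'E'
from g import *
st()
s,f,c=shot('side');crop(f['color'],300,180,420,270,6,'s31.png')
s,f,c=shot('wrist','w31.png')
E
```

```text
27.02 tray [-118.2  -35.5   78.5] yaw -177.0 F [-0.5 -0.2 -0.1] 85.3
```

View pics/s31.png

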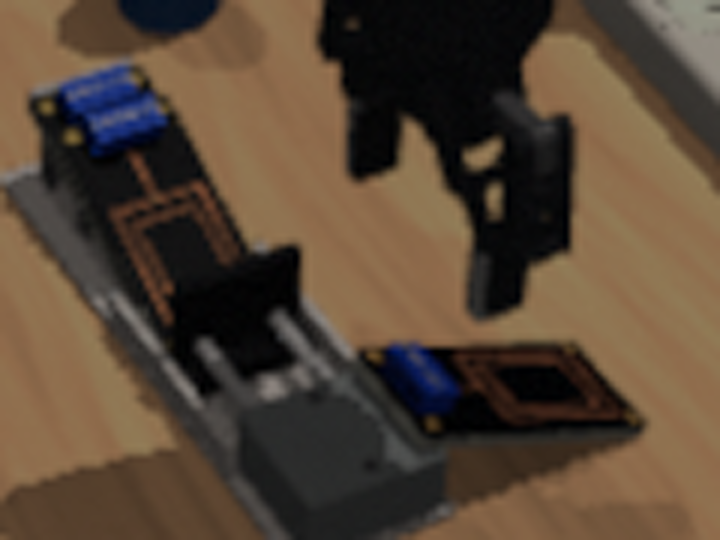

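View pics/w31.png

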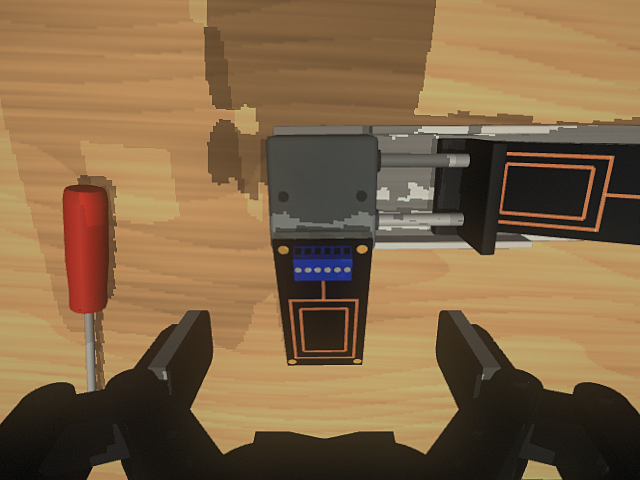

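```bash
python3 - <<'E'
from g import *
s,f,c=shot('wrist');st();crop(f['color'],260,220,390,375,4,'w31c.png')
R=Rt.from_euler('xyz',s['tcp_rot']).as_matrix()
B=toplane(c,[(323,270)],59.2);L=toplane(c,[(287.5,365),(362,364)],7.4).mean(0);print(np.linalg.norm((B[0]-L)[:2]),'block shift mm',R.T@(B[0]-s['ee_pos']))
E
```

```text
27.17 tray [-118.2  -37.9   76.4] yaw -177.0 F [ 0.3  0.6 -0.7] 85.3
95.76925925002872 block shift mm [-2.   1.4 17.6]
```

View pics/w31c.png

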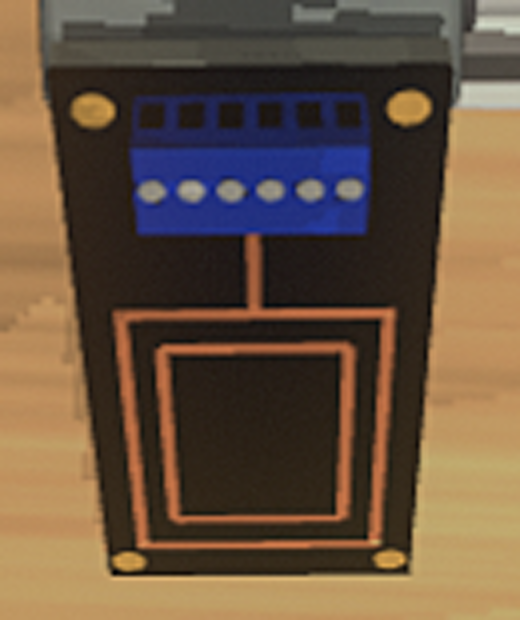

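arm_command(
  moves=[
    [-0.01, 0.012, 0.15, 0],
    [-0.01, 0.012, 0.35, 0],
    [-0.01, 0.012, 0.45, 0],
    [-0.01, 0.012, 0.505, 0],
    [-0.01, 0.012, 0.505, 0],
  ],
)

```text
t: 27.58
ee_pos: [635.3, -42.7, 13.6]
tcp_rot: [-3.141, -0.012, -3.089]
wrist_force: [0.0, -0.2, 0.2]
finger_gap: 85.5
```

arm_command(
  moves=[
    [0, 0, 0, 0],
    [0, 0, 0, 0],
    [0, 0, 0, 0],
    [0, 0, 0, 0],
    [0, 0, 0, 0],
    [0, 0, 0, 0],
    [0, 0, 0, 0],
  ],
  gripper=1,
  grip_force=60,
)

```text
t: 28.17
ee_pos: [636.2, -42.8, 14.6]
tcp_rot: [-3.14, -0.01, -3.089]
wrist_force: [0.4, 0.0, 5.1]
finger_gap: 30.0
```

```bash
python3 - <<'E'
from g import *
st()
s,f,c=shot('wrist','w32.png')
E
```

```text
28.17 tray [-116.8  -38.6   14.6] yaw -177.0 F [0.4 0.  5.1] 30.0
```

View pics/w32.png

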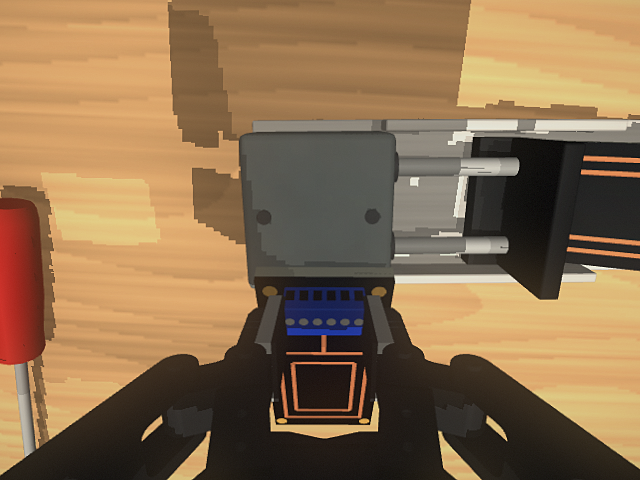

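The grip on the block looks the same as the first one (block rows 287 to 334). Lifting and carrying with the 90° turn.

arm_command(
  moves=[
    [0, 0, -0.1, 0],
    [0, 0, -0.3, 0],
    [0, 0, -0.6, 0],
    [0, 0, -0.9, 0],
    [0, 0, -1, 0],
  ],
)

```text
t: 28.63
ee_pos: [639.9, -42.8, 140.5]
tcp_rot: [-3.14, -0.004, -3.089]
wrist_force: [0.9, 0.3, -1.1]
finger_gap: 30.1
```

arm_command(
  moves=[
    [0.05, 0.1, 0, 0.05],
    [0.1, 0.25, 0, 0.11],
    [0.15, 0.4, 0, 0.17],
    [0.2, 0.55, 0, 0.23],
    [0.25, 0.7, 0, 0.29],
    [0.3, 0.85, 0, 0.35],
    [0.325, 1, 0, 0.41],
    [0.325, 1, 0, 0.47],
    [0.325, 1, 0, 0.53],
    [0.325, 1, 0, 0.58],
  ],
)

```text
t: 29.47
ee_pos: [593.9, 75.5, 140.4]
tcp_rot: [-3.137, 0.0, 1.974]
wrist_force: [-0.4, 1.0, -2.0]
finger_gap: 29.8
```

```bash
python3 - <<'E'
from g import *
s=st()
R=Rt.from_euler('xyz',s['tcp_rot']).as_matrix();T=O+np.array([76,0,0])@U;print((R.T@(T-s['ee_pos']))/120*1000,(s['tcp_rot'][2]-np.radians(93.1))*180/np.pi/120)
E
```

```text
29.47 tray [  3.6  -2.9 140.4] yaw 113.09 F [-0.4  1.  -2. ] 29.8
[ 575.7  188.2 1168.6] 0.1665443599369679
```

arm_command(
  moves=[
    [0.2, 0.06, 0, 0.06],
    [0.4, 0.12, 0, 0.12],
    [0.576, 0.188, 0, 0.166],
    [0.576, 0.188, 0, 0.166],
    [0.576, 0.188, 0, 0.166],
  ],
)

```text
t: 29.88
ee_pos: [587.1, 148.7, 140.2]
tcp_rot: [-3.137, 0.002, 1.629]
wrist_force: [-0.1, -0.5, -0.9]
finger_gap: 30.0
```

```bash
python3 - <<'E'
from g import *
s=st()
s,f,c=shot('wrist','w33.png')
s,f,c=shot('side');crop(f['color'],280,140,400,230,6,'s33.png')
E
```

```text
29.88 tray [ 77.1  -0.1 140.2] yaw 93.36 F [-0.1 -0.5 -0.9] 30.0
```

View pics/w33.png

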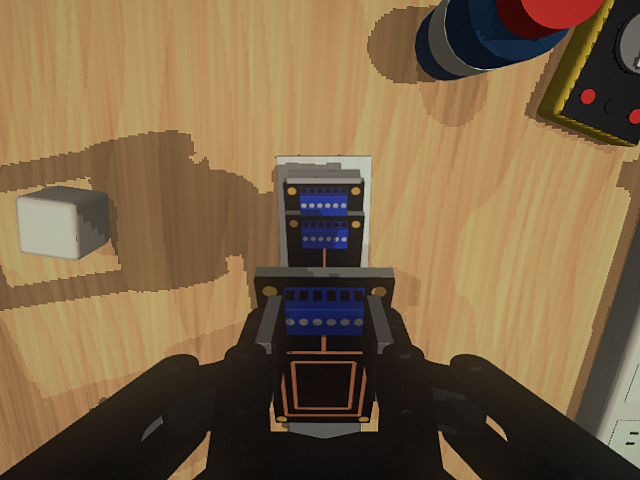

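View pics/s33.png

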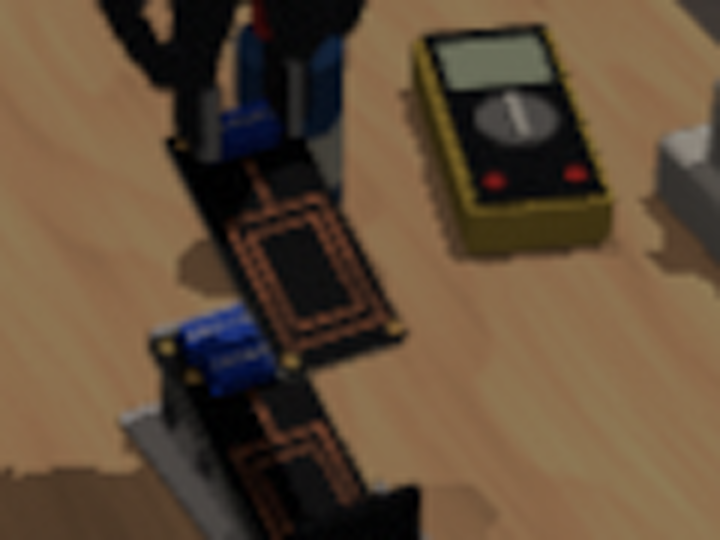

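arm_command(
  moves=[
    [-0.005, 0, 0.15, 0],
    [-0.005, 0, 0.35, 0],
    [-0.005, 0, 0.5, 0],
    [-0.005, 0, 0.56, 0],
    [-0.005, 0, 0.56, 0],
  ],
)

```text
t: 30.4
ee_pos: [585.6, 145.3, 71.2]
tcp_rot: [-3.133, 0.003, 1.628]
wrist_force: [-0.0, 0.3, -0.9]
finger_gap: 29.7
```

```bash
python3 - <<'E'
from g import *
s=st()
s,f,c=shot('side');crop(f['color'],280,160,400,250,6,'s34.png')
st()
E
```

```text
30.4 tray [73.8  1.5 71.2] yaw 93.29 F [-0.   0.3 -0.9] 29.7
30.45 tray [74.2  0.5 72.6] yaw 93.29 F [-0.1 -1.2 -1. ] 29.7
```

View pics/s34.png

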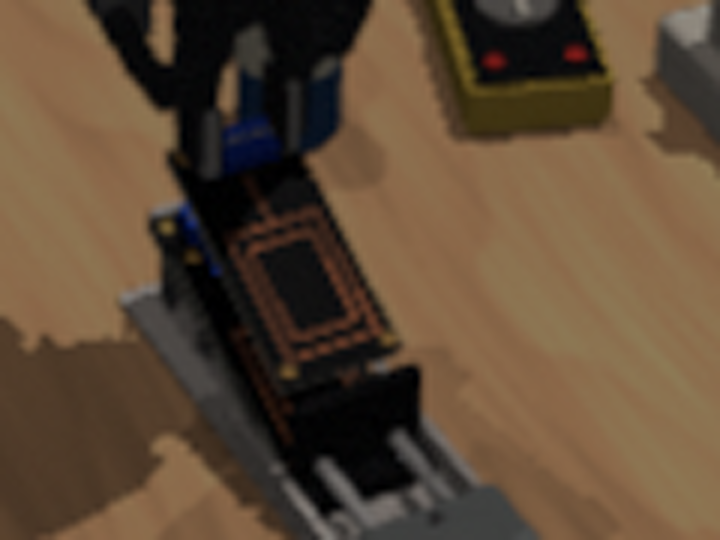

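arm_command(
  moves=[
    [0.025, 0.003, 0.02, 0],
    [0.025, 0.003, 0.07, 0],
    [0.025, 0.003, 0.13, 0],
    [0.025, 0.003, 0.19, 0],
    [0.025, 0.003, 0.2, 0],
    [0.025, 0.003, 0.2, 0],
  ],
)

```text
t: 30.95
ee_pos: [586.0, 148.6, 47.8]
tcp_rot: [-3.134, 0.003, 1.628]
wrist_force: [-0.4, 0.4, -0.7]
finger_gap: 29.8
```

```bash
python3 - <<'E'
from g import *
s=st()
s,f,c=shot('side');crop(f['color'],280,160,400,250,6,'s35.png')
st()
E
```

```text
30.95 tray [77.   1.  47.8] yaw 93.3 F [-0.4  0.4 -0.7] 29.8
31.0 tray [77.1  0.6 48.2] yaw 93.3 F [ 0.7  0.8 -1. ] 29.7
```

View pics/s35.png

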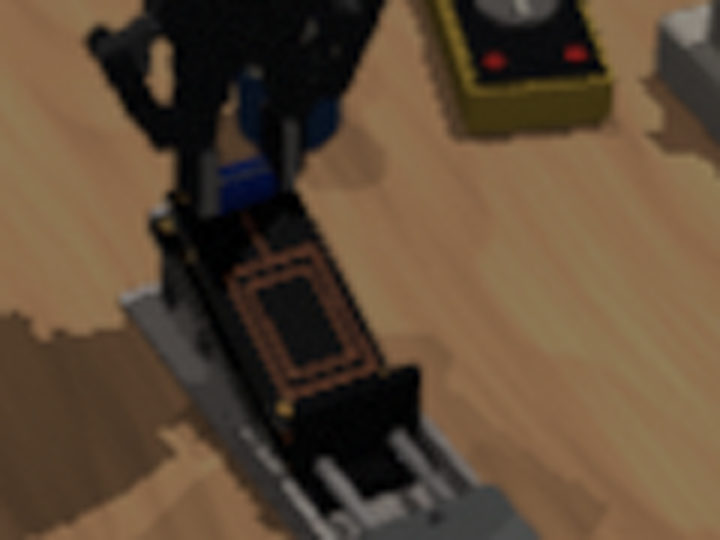

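arm_command(
  moves=[
    [-0.05, 0.003, 0, 0],
    [-0.1, 0.003, 0, 0],
    [-0.15, 0.003, 0, 0],
    [-0.2, 0.003, 0, 0],
    [-0.26, 0.003, 0, 0],
    [-0.276, 0.003, 0, 0],
    [-0.276, 0.003, 0, 0],
  ],
)

```text
t: 31.58
ee_pos: [589.0, 114.8, 48.5]
tcp_rot: [-3.135, 0.003, 1.628]
wrist_force: [0.7, 2.8, 0.6]
finger_gap: 30.1
```

```bash
python3 - <<'E'
from g import *
s=st()
s,f,c=shot('side');crop(f['color'],280,160,400,250,6,'s36.png')
s,f,c=shot('wrist','w36.png');st()
tr=lambda p,z:(toplane(c,p,z)-O)@U.T
m=cv2.inRange(cv2.cvtColor(f['color'],cv2.COLOR_BGR2HSV),(105,150,60),(128,255,255))
n,l,stt,ct=cv2.connectedComponentsWithStats(m)
print([x.tolist() for x in stt[1:] if x[4]>150])
E
```

```text
31.58 tray [43.2 -0.1 48.5] yaw 93.25 F [0.7 2.8 0.6] 30.1
31.68 tray [43.8 -0.1 48.4] yaw 93.28 F [0.8 3.6 0.5] 30.0
[[284, 149, 77, 44, 2395], [287, 201, 75, 44, 2456], [284, 287, 81, 48, 2738]]
```

View pics/s36.png

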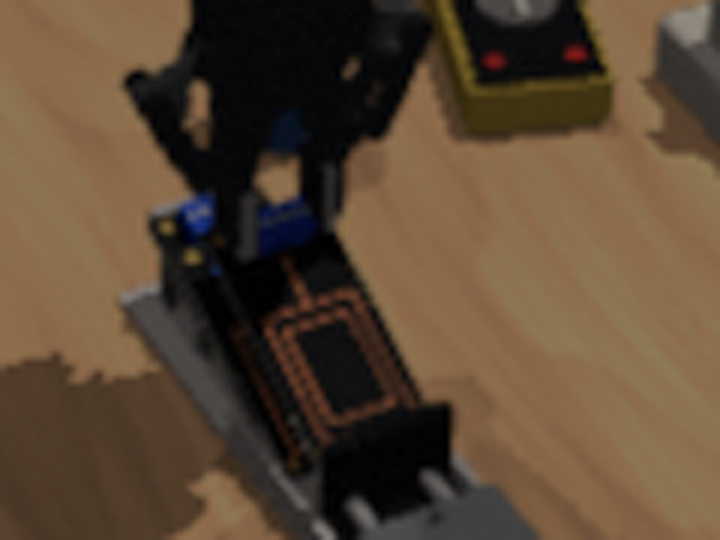

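View pics/w36.png

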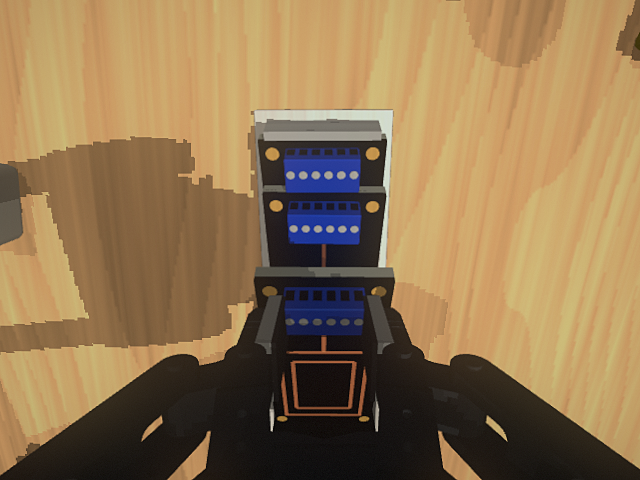

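arm_command(
  moves=[
    [0.008, 0, 0.03, 0],
    [0.012, 0, 0.07, 0],
    [0.012, 0, 0.11, 0],
    [0.012, 0, 0.15, 0],
    [0.012, 0, 0.18, 0],
    [0.012, 0, 0.18, 0],
  ],
)

```text
t: 32.18
ee_pos: [588.0, 116.8, 25.6]
tcp_rot: [-3.133, 0.003, 1.628]
wrist_force: [-0.2, 2.1, -0.6]
finger_gap: 29.9
```

```bash
python3 - <<'E'
from g import *
s=st()
s,f,c=shot('wrist');crop(f['color'],220,120,420,270,4,'w37.png');st()
E
```

```text
32.18 tray [45.2  0.8 25.6] yaw 93.29 F [-0.2  2.1 -0.6] 29.9
32.23 tray [45.1  0.6 26.1] yaw 93.28 F [-0.7  3.3  0.1] 30.0
```

View pics/w37.png

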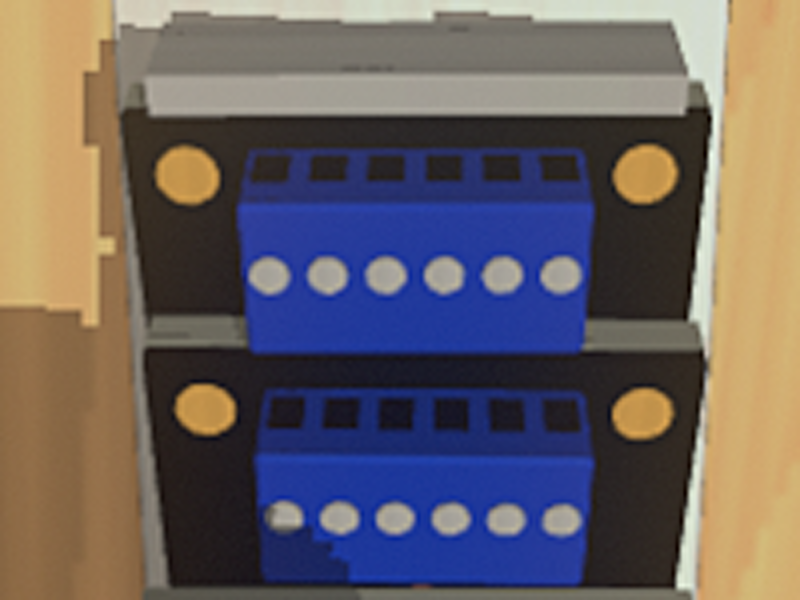

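arm_command(
  moves=[
    [0.003, 0, 0.015, 0],
    [0.005, 0, 0.03, 0],
    [0.005, 0, 0.045, 0],
    [0.005, 0, 0.045, 0],
  ],
  grip_force=25,
)

```text
t: 32.57
ee_pos: [588.0, 117.3, 20.4]
tcp_rot: [-3.134, 0.003, 1.628]
wrist_force: [-0.4, 2.5, 0.4]
finger_gap: 30.3
```

arm_command(
  moves=[
    [0.005, 0, 0.015, 0],
    [0.01, 0, 0.03, 0],
    [0.01, 0, 0.04, 0],
    [0.01, 0, 0.04, 0],
  ],
  grip_force=20,
)

```text
t: 32.9
ee_pos: [588.1, 118.7, 17.0]
tcp_rot: [-3.134, 0.003, 1.628]
wrist_force: [-4.5, 3.6, 16.3]
finger_gap: 29.8
```

```bash
python3 - <<'E'
from g import *
s=st()
s,f,c=shot('wrist');crop(f['color'],220,120,420,270,4,'w38.png');st()
s,f,c=shot('side');crop(f['color'],280,160,400,250,6,'s38.png')
E
```

```text
32.9 tray [47.1  0.5 17. ] yaw 93.28 F [-4.5  3.6 16.3] 29.8
32.95 tray [47.1  0.5 17. ] yaw 93.28 F [-5.4  2.7 15.9] 29.7
```

View pics/w38.png

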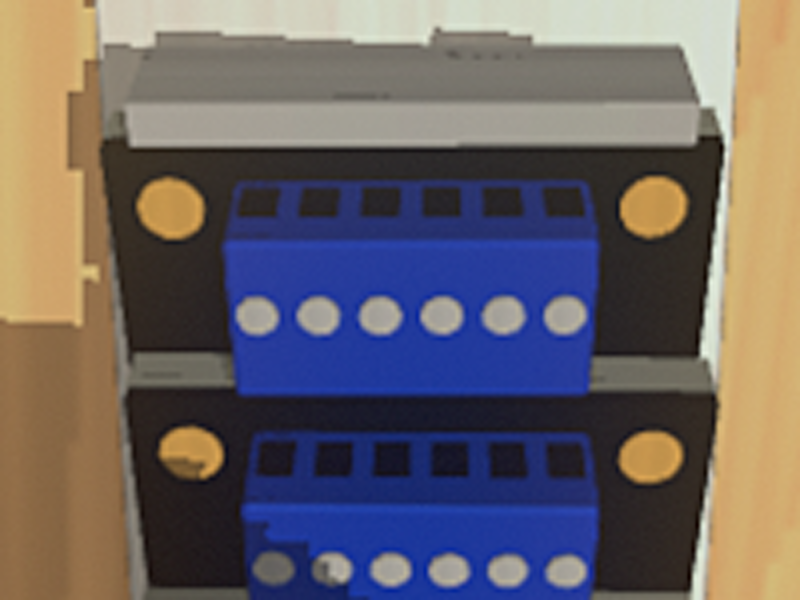

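View pics/s38.png

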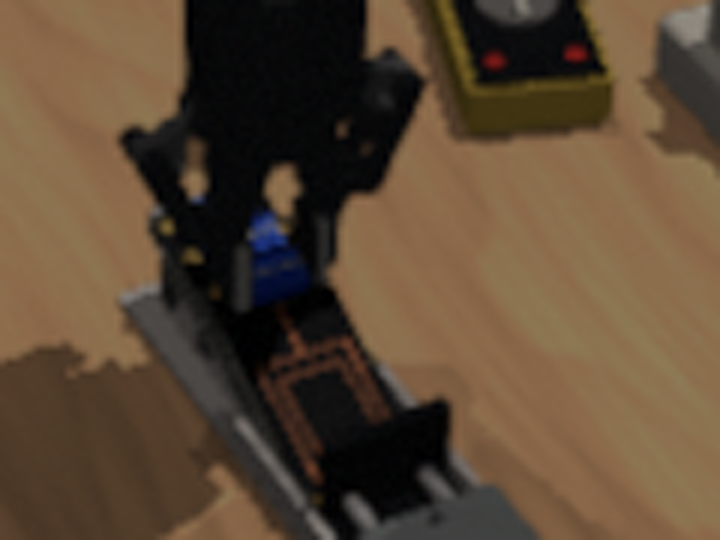

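Seated, with the upper end just below the second block. Releasing.

arm_command(
  moves=[
    [0, 0, -0.005, 0],
    [0, 0, -0.005, 0],
    [0, 0, -0.005, 0],
    [0, 0, -0.05, 0],
    [0, 0, -0.2, 0],
    [0, 0, -0.5, 0],
    [0, 0, -0.8, 0],
    [0, 0, -1, 0],
    [0, 0, -1, 0],
    [0, 0, -1, 0],
  ],
  gripper=-1,
)

```text
t: 33.83
ee_pos: [590.0, 119.2, 138.7]
tcp_rot: [-3.137, 0.003, 1.628]
wrist_force: [-0.6, 0.1, -0.4]
finger_gap: 85.7
```

arm_command(
  moves=[
    [-0.3, 0, 0, 0],
    [-0.5, 0, 0, 0],
    [-0.5, 0, 0, 0],
    [-0.5, 0, 0, 0],
    [-0.5, 0, 0, 0],
    [-0.5, 0, 0, 0],
    [-0.5, 0, 0, 0],
  ],
)

```text
t: 34.42
ee_pos: [593.3, 60.1, 138.4]
tcp_rot: [-3.137, 0.003, 1.629]
wrist_force: [0.3, 0.9, 0.2]
finger_gap: 85.2
```

```bash
python3 - <<'E'
from g import *
s=st()
s,f,c=shot('wrist','w40.png');crop(f['color'],240,60,400,310,3,'w40c.png')
tr=lambda p,z:(toplane(c,p,z)-O)@U.T
m=cv2.inRange(cv2.cvtColor(f['color'],cv2.COLOR_BGR2HSV),(105,150,60),(128,255,255))
n,l,q,ct=cv2.connectedComponentsWithStats(m)
for x in q[1:]:
    if x[4]>100: print(x.tolist(), tr([(x[0],x[1]+x[3]),(x[0]+x[2],x[1]+x[3])],59.5).tolist())
s,f,c=shot('side');crop(f['color'],280,160,400,250,6,'s40.png')
s,f,c=shot('scene','sc40.png');crop(f['color'],280,230,400,305,6,'sc40c.png')
E
```

```text
34.42 tray [-11.7  -1.4 138.4] yaw 93.33 F [0.3 0.9 0.2] 85.2
[295, 45, 54, 31, 1276] [[91.26362015794834, 17.180183730499497, 59.5], [91.35759185371214, -15.995936272066535, 59.5]]
[297, 86, 53, 30, 1226] [[67.69652363840233, 16.332794834484673, 59.5], [67.8112060056797, -17.139816725699685, 59.5]]
[296, 125, 51, 30, 1121] [[43.43698103128382, 17.386488347381324, 59.5], [43.56602181601793, -15.746612357103809, 59.5]]
```

View pics/w40c.png

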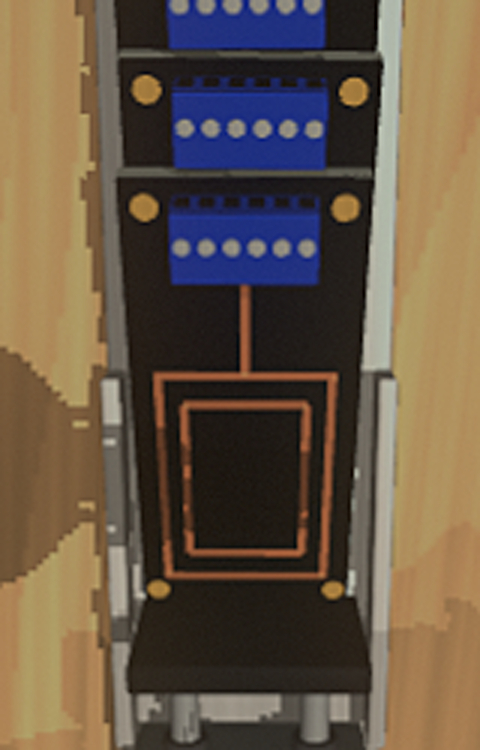

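View pics/s40.png

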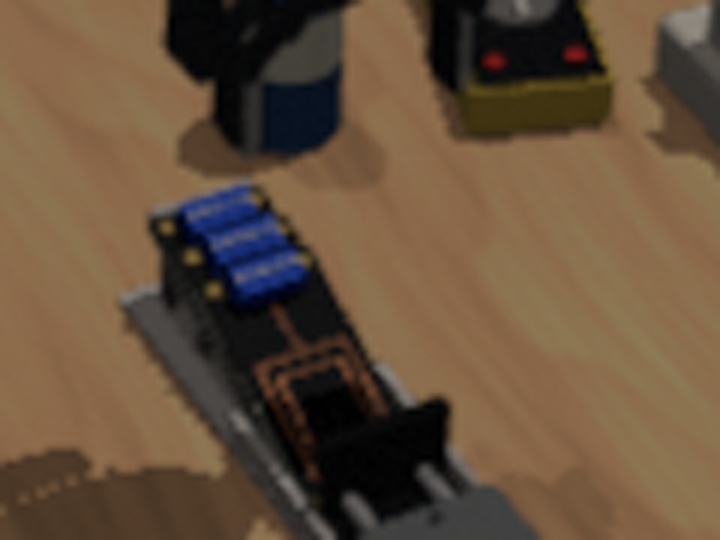

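View pics/sc40c.png

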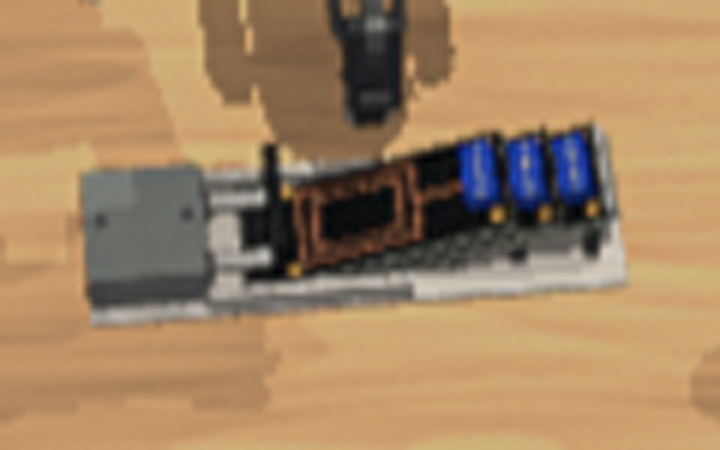

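View pics/sc40.png

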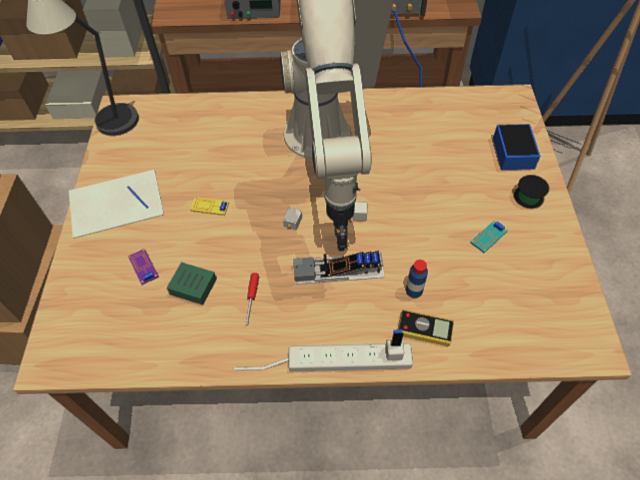

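```bash
python3 - <<'E'
from g import *
s,f,c=shot('wrist');tr=lambda p,z:(toplane(c,p,z)-O)@U.T
print('follower top front',tr([(240+130/3,60+665/3),(240+370/3,60+665/3)],56).tolist())
print('card3 low dots',tr([(240+158/3,60+589/3),(240+333/3,60+589/3)],17).tolist())
print('card3 upper end face',tr([(240+118/3,60+180/3),(240+372/3,60+180/3)],54).tolist(),'card2',tr([(240+119/3,60+60/3),(240+380/3,60+62/3)],54).tolist())
cv2.imwrite('pics/e.png',cv2.resize(cv2.convertScaleAbs(f['color'][150:310,260:390],alpha=2.2),None,fx=4,fy=3.7))
E
```

```text
follower top front [[-48.02660997262744, 28.410832567064976, 56.0], [-47.6962246778157, -29.97746264694209, 56.0]]
card3 low dots [[-42.62319306701383, 24.64972756687085, 17.0], [-42.3702899512451, -23.231845252018218, 17.0]]
card3 upper end face [[64.95643257087765, 28.07051648013147, 54.0], [65.14168357889821, -26.783105273350913, 54.0]] card2 [[89.1994509049375, 27.150927496353017, 54.0], [88.96886016037406, -27.68255013604694, 54.0]]
```

View pics/e.png

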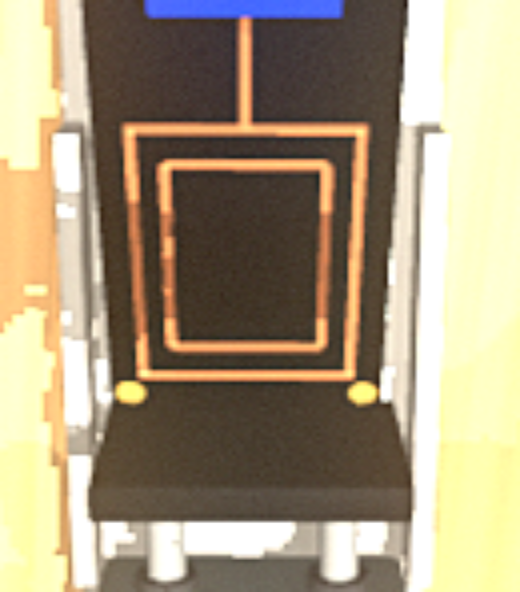

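```bash
python3 -c "
from workcell import *
print(sign_off())"
```

```text
the job is handed in; nothing more can be done
None
```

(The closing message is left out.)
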